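# Walk the bench transformer into its dock

## Task

Walk the heavy transformer away from the robot until its front is flush against the dock's stop bar, between the bar's ears, and then swing the orange keeper fully shut behind it. Never press on the transformer with more than 25 N: pushed square-on it will not slide within that, so push its two near corners in turn, letting it swing ahead a little each time, and ease it gently against the bar. Leave the other things on the bench alone.

Things in the scene. Friction and masses are not known exactly. Their poses are not given: they have to be found in the camera images.
- transformer: heavy dark box, about 4.7 kg, 90 mm along its x, 190 mm along y, 70 mm high, yellow stripes (20 mm wide) at its two ends. Origin: centre of the underside, at table height. x points out of its front, away from the robot; push on its -x face. Friction 0.6 on four feet 32 mm from centre in x, 30 in y. Pushed at its middle it needs 26 to 40 N.
- front_left (a point): the transformer's front left edge, in its frame x +45, y +95, z +20 mm. A push square to its near face at a stripe (82 mm off centre) takes 15 to 21 N, and turns it about a point some 27 mm beyond its centre, on the other side
- front_right (a point): the transformer's front right edge, in its frame x +45, y -95, z +20 mm
- dock: fixed aluminium stop bar faced with firm black rubber, 300 mm along its y, 40 mm high, 24 mm thick. Origin: middle of its near face at table height; x points away from the robot. An ear at each end stands out 20 mm towards the robot; the ears' inner faces are at y = +-130 mm. With the transformer home, its origin is at x = -45 mm here and the axes are parallel.
- keeper_pivot (a point): the keeper's upright hinge pin, a fixed post 50 mm high, 18 mm across; in the dock's frame x -100, y -155, this point at 27 mm height, the mid-height of the keeper
- keeper_tip (a point): free end of the keeper, at its mid-height, 105 mm from the pivot
- keeper (a joint): rad; orange bar, 105 mm long from its pivot, 12 mm thick, 14 to 40 mm above the table. 0 = shut on its stop, pointing along the dock's +y, 4 mm behind the docked transformer; positive = opened anticlockwise from above; pi/2 = pointing along the dock's -x; 2.3 = fully open. Stays where left (friction 0.1 N m). Starts open.
- solder_spool: upright metal spool, 54 mm across, 42 mm high; loose, to be left where it is; origin at the underside's centre unless said
- car_wheel: black model-car wheel lying flat, 88 mm across, 39 mm high; loose, to be left where it is; origin at the underside's centre unless said
- oil_bottle: small white bottle with red cap, 36 mm across, 85 mm high; loose, to be left where it is; origin at the underside's centre unless said
- screw_tray: white divided tray, 90 x 130 mm, 25 mm high; loose, to be left where it is; origin at the underside's centre unless said
- screwdriver: red-handled screwdriver lying down, 160 mm long (origin mid-length); loose, to be left where it is; origin at the underside's centre unless said
- tip_cleaner: brass cup, 68 mm across, 40 mm high; loose, to be left where it is; origin at the underside's centre unless said
- motor_box: cardboard box 60 x 90 mm, 45 mm high; loose, to be left where it is; origin at the underside's centre unless said
Things that resemble listed ones, but are neither listed nor needed, are in the scene too. What is shaped like the transformer but green or pink is not meant.

How it is judged:
By the outcome, as a careful person would: the job done as asked, in the order asked, and still so for the second after the job is handed in, with the robot touching nothing.
It also fails if it takes over 72 s, if anything falls off the work surface, if the arm or the gripper's body presses on something with over 40 N, if the wrist force passes 120 N, or if a joint passes its speed limit or range.

## Robot

A 7-joint arm with a two-finger parallel gripper is mounted at the origin on the work surface. World frame = base frame: x ahead of the robot, y to its left, z up, the work surface at z = 0. Lengths are in m, angles in rad, forces in N, time in s.
With the tool pointing down it reaches from about 0.35 to 0.9 m from the base axis. Payload 8.1 kg.
Tool frame: the origin (TCP) lies at the very end of the fingers, on their centre line; the grasp point (between the pads) lies 19 mm behind it; z points along the fingers, y is the direction in which the jaws open and shut (so a half turn about z gives the same grasp; the last joint's range is limited). The gripper opens to 92 mm and grips with 3 to 60 N. Pads are 19 mm wide; open, the fingers measure 130 mm over their backs; the gripper's body (75 mm by 190 mm) begins 47 mm behind the grasp point.
Start: joints at [1.078, 0.434, 0.025, 1.573, -0.012, 1.134, -0.075], TCP at [0.237, -0.578, 0.195] pointing down, gripper open.
Joint ranges: [-2.62, 2.62], [-0.44, 2.09], [-1.27, 1.32], [0.08, 2.57], [-1.32, 4.46], [0.12, 2], [-2.74, 2.74]. Speed limits (rad/s): [2.22, 2.22, 3.01, 3.01, 3.14, 3.14, 3.14].

## Interface

Orientations are given as a rotation vector (axis times angle).
In Python, from cell import observe, get_image, sign_off gives the robot as it stands.
- The arm moves only by the tool arm_command, never from a script. Its argument "deltas" is a list of rows, each an object with "xyz": the shift along the tool's x, y, z in cm, a list of three; "turn": the turn about the tool's z in degrees; "jaw": the closure in counts, from 0 (fully open) to 255 (shut). A call has 1 to 5 rows; each row is the pose to reach, as a shift and turn from the pose measured when the call began, along the tool's axes at that moment; what a row does not reach only later rows make up. A row lasts 1/12 s, in which the tool goes at most 41.7 mm and 7.16 degrees, less where a joint would pass 70% of its speed; a pose out of reach is approached as far as the arm can. A call with a gripper value outside its range is refused whole. The fingers move at their own pace and stop on an object; "force" is the grip in N (left out, the last holds). Time passes only in rows, so rows that repeat a pose let the fingers close. It gives the time, the measured TCP pose, the force and the opening at its end, in the units of the state.
- observe(): the state, without advancing time (a new reading comes with each control period).
- get_image(name): name is "side" or "top"; returns a dict with "frame" (384x512x3 uint8, red, green, blue), "depth" (384x512 float32, m along the optical axis (not along the pixel's ray), 0 where there is no reading), "camera_matrix" (3x3 intrinsics, pixels), "cam_to_world" (4x4, takes a point from camera to world coordinates). Camera axes: x right, y up, looking along -z (the intrinsics and any distortion apply to the point x, -y, -z); pixel columns grow to the right and rows downward; lengths in m; the calibration is good to about 2 mm. A picture is of the moment at which its call begins.
- sign_off(): hands the job in, once; it reports no verdict.
The state is a dict: "clock": time; "joints": joint angles; "dq": joint speeds; "joint_efforts": joint torques, N m; "position": TCP position; "ee_rot": TCP orientation; "force": force on the tool from outside, world axes, zero at the start; "ft_torque": the same for the moment, N m; "width": opening from 0.0 (shut) to 1.0 (fully open).
Only numpy, scipy, OpenCV 4.12 (cv2) and the standard library are available. Lean on these libraries where they do the work, as an engineer would, in place of code of your own. Each camera call takes 0.05 s, during which the arm holds its last target.

## Working session

There is one attempt and no reset: what is moved stays moved. The work goes in short steps, Python scripts to look and compute and a tool call to move; the robot and the scene stay as the last step left them, time stands still between calls to the robot, and variables do not carry over. Pictures are saved under pics/ and viewed, and the job is handed in when it is done.

Besides the shell and the picture viewer there is one more tool, called after "Call:" as name(argument=value, ...) on one line, values as JSON. arm_command: Moves the arm, as the interface text tells. Its arguments: {"type":"object","properties":{"deltas":{"type":"array","items":{"type":"object","properties":{"xyz":{"type":"array","items":{"type":"number"}},"turn":{"type":"number"},"jaw":{"type":"number"}}}},"force":{"type":"number"}},"required":["deltas"]}

```bash
mkdir -p pics; ls; cat > h.py <<'E'
import numpy as np, cv2
from cell import observe, get_image
def snap(name,tag):
    d=get_image(name); cv2.imwrite(f'pics/{tag}.png',cv2.cvtColor(d['frame'],cv2.COLOR_RGB2BGR))
    np.savez(f'{tag}.npz',**d); return d
def ray(d,u,v):
    K=d['camera_matrix'];T=d['cam_to_world']
    r=np.array([(u-K[0,2])/K[0,0],-(v-K[1,2])/K[1,1],-1.0]); return T[:3,3],T[:3,:3]@r
def onz(d,u,v,z):
    o,r=ray(d,u,v); return o+r*(z-o[2])/r[2]
def pts(d):
    K=d['camera_matrix'];T=d['cam_to_world'];D=d['depth']
    v,u=np.mgrid[:D.shape[0],:D.shape[1]]
    P=np.stack([(u-K[0,2])/K[0,0]*D,-(v-K[1,2])/K[1,1]*D,-D],-1)
    return P@T[:3,:3].T+T[:3,3]
E
python3 - <<'E'
from h import *
for n in('top','side'):
    d=snap(n,n+'0'); print(n,d['cam_to_world'].round(3).tolist(),d['camera_matrix'].round(1).tolist(),[k for k in d])
print(observe())
E
```

```text
pics
top [[0.016, 0.998, -0.058, 0.469], [-1.0, 0.016, 0.01, -0.008], [0.011, 0.058, 0.998, 1.069], [0.0, 0.0, 0.0, 1.0]] [[390.7, 0.0, 257.9], [0.0, 390.7, 196.9], [0.0, 0.0, 1.0]] ['frame', 'depth', 'camera_matrix', 'cam_to_world']
side [[-0.839, 0.336, -0.428, -0.06], [-0.544, -0.486, 0.684, 0.935], [0.021, 0.807, 0.59, 0.873], [0.0, 0.0, 0.0, 1.0]] [[457.1, 0.0, 260.3], [0.0, 457.1, 185.5], [0.0, 0.0, 1.0]] ['frame', 'depth', 'camera_matrix', 'cam_to_world']
{'clock': 0.1, 'joints': array([ 1.07840027,  0.4351877 ,  0.02497945,  1.57398526, -0.01158281,
        1.13396057, -0.07509373]), 'dq': array([-7.67941982e-04, -8.20967544e-04, -7.97738358e-04, -1.82478523e-03,
        1.64786993e-03, -9.03839346e-05, -2.66423090e-04]), 'joint_efforts': array([ 2.75531580e-03, -6.69128108e+01,  9.87981856e-01, -3.15148687e+01,
       -6.05116202e-02,  3.74188100e-02,  2.48449180e-05]), 'position': array([ 0.23725767, -0.57769826,  0.19451023]), 'ee_rot': array([-3.08082398e+00, -6.08068992e-01,  6.47534110e-04]), 'force': array([ 1.34808387, -0.48664186,  0.08863678]), 'ft_torque': array([ 0.00364591, -0.02207757, -0.02552758]), 'width': 0.9999899653674321}
```

View pics/top0.png

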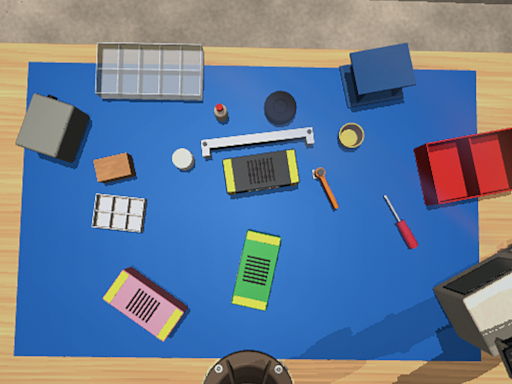

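View pics/side0.png

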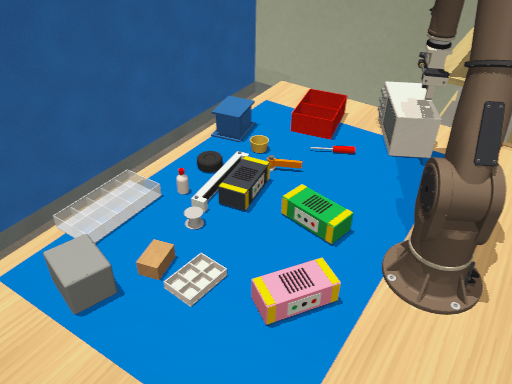

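The top view shows the black transformer at about (260,171), the dock bar from (205,148) to (313,135), and the orange keeper with its pivot near (318,173) and its tip near (336,208). Next I'll measure them.

```bash
cat >> h.py <<'E'
def measure(d,verbose=True):
    P=pts(d);D=d['depth'];hsv=cv2.cvtColor(d['frame'],cv2.COLOR_RGB2HSV)
    v,u=np.mgrid[:384,:512]
    out={}
    near=(P[...,0]>.42)&(P[...,0]<.75)&(P[...,1]>-.25)&(P[...,1]<.17)
    m=near&(np.abs(P[...,2]-.07)<.012)&(D>0)
    # largest comp
    def big(m):
        n,l,s,c=cv2.connectedComponentsWithStats(m.astype(np.uint8)); 
        return l==1+np.argmax(s[1:,4])
    # exclude green: 
    m&=~((hsv[...,0]>45)&(hsv[...,0]<80)&(hsv[...,1]>120))
    mb=big(m); 
    ys,xs=np.nonzero(mb); W=np.array([onz(d,a,b,.07)[:2] for a,b in zip(xs,ys)])
    r=cv2.minAreaRect((W*1000).astype(np.float32)); out['rect']=r
    bp=cv2.boxPoints(r)/1000
    out['corners']=bp
    # stripes
    ye=near&(hsv[...,0]>20)&(hsv[...,0]<35)&(hsv[...,1]>120)&mb
    n,l,s,c=cv2.connectedComponentsWithStats(ye.astype(np.uint8))
    out['stripes']=[(onz(d,*c[i],.07)[:2].round(4),int(s[i,4])) for i in range(1,n) if s[i,4]>40]
    db=near&(np.abs(P[...,2]-.04)<.01)&(hsv[...,1]<70)&(hsv[...,2]>120)&(P[...,0]>.5)
    db=big(db);ys,xs=np.nonzero(db);W=np.array([onz(d,a,b,.04)[:2] for a,b in zip(xs,ys)])
    out['dockrect']=cv2.minAreaRect((W*1000).astype(np.float32)); out['dockW']=W
    orr=near&(hsv[...,0]>8)&(hsv[...,0]<20)&(hsv[...,1]>150)&(P[...,2]>.02)&(P[...,2]<.055)&(P[...,1]<-.03)
    try:
        orr=big(orr);ys,xs=np.nonzero(orr);W=np.array([onz(d,a,b,.04)[:2] for a,b in zip(xs,ys)])
        out['keeprect']=cv2.minAreaRect((W*1000).astype(np.float32)); out['keepW']=W
    except Exception as e: print(e)
    return out
E
python3 - <<'E'
from h import *
d=dict(np.load('top0.npz')); o=measure(d)
for k in o:
    if k[-1]!='W': print(k,o[k])
for k in('dockW','keepW'):
    W=o[k];print(k,len(W),W.min(0),W.max(0), cv2.boxPoints(o[k[:4]+'rect']))
P=pts(d); print(P[171,260],P[143,258],P[190,326],P[173,316],P[300,180],P[200,200])
c=cv2.resize(cv2.imread('pics/top0.png')[110:230,180:370],None,fx=4,fy=4,interpolation=cv2.INTER_NEAREST);cv2.imwrite('pics/z0.png',c)
E
```

```text
rect ((596.1854248046875, -22.973594665527344), (90.99736785888672, 189.1570281982422), 9.394027709960938)
corners [[ 0.5358596   0.06291011]
 [ 0.5667343  -0.12371018]
 [ 0.6565113  -0.1088573 ]
 [ 0.6256365   0.07776298]]
stripes [(array([ 0.6088, -0.1054]), 267), (array([0.582 , 0.0576]), 263)]
dockrect ((677.8046875, -13.667755126953125), (44.53578186035156, 298.7749328613281), 7.867722034454346)
keeprect ((555.4374389648438, -199.50531005859375), (113.42517852783203, 17.465351104736328), 29.060121536254883)
dockW 1112 [ 0.63564392 -0.16285263] [0.71865824 0.13507512] [[ 635.29724  131.26532]
 [ 676.19556 -164.69717]
 [ 720.31213 -158.60083]
 [ 679.4138   137.36166]]
keepW 180 [ 0.50598625 -0.22757494] [ 0.60615242 -0.16873642] [[ 501.62268 -219.41882]
 [ 510.10608 -234.68549]
 [ 609.2522  -179.5918 ]
 [ 600.7688  -164.32513]]
[ 0.59437491 -0.02241061  0.07091622] [ 0.67807675 -0.01662889  0.01443323] [ 0.55051289 -0.19785925  0.04205341] [ 0.59475865 -0.17054632  0.04554748] [ 0.25000719  0.1869278  -0.00168522] [ 0.52086154  0.13969237 -0.00231808]
```

View pics/z0.png

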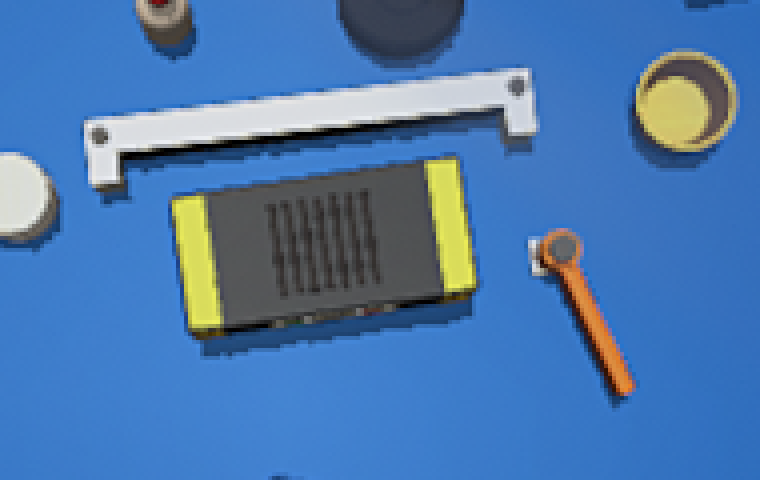

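The measurements agree with the sizes given. In the dock's frame the transformer is at about x -80, y +2, yaw +1.5°. The keeper is open at about 1.94 rad. I'll check for obstacles on the flight path and write the conversion helper.

```bash
cat >> h.py <<'E'
from scipy.spatial.transform import Rotation as R
O=np.array([.6765,-.0139]);YAW=np.radians(7.87)
Rd=np.array([[np.cos(YAW),-np.sin(YAW)],[np.sin(YAW),np.cos(YAW)]])
def todock(p): return (np.asarray(p)-O)@Rd
def toworld(q): return O+Rd@np.asarray(q)
def state():
    s=observe(); T=R.from_rotvec(s['ee_rot']).as_matrix()
    a=np.degrees(np.arctan2(T[1,0],T[0,0]))-np.degrees(YAW)
    print('t %.2f pos %s dock %s z %.4f toolx-rel-dock %.1f F %s Fdockx %.1f w %.2f'%(s['clock'],s['position'].round(4),(todock(s['position'][:2])*1000).round(1),s['position'][2],a,s['force'].round(1),(Rd.T@s['force'][:2])[0],s['width']))
    return s,T,a
def corner(a): # dock-frame offset of leading corner rel. TCP, mm, for tool rel yaw a (deg)
    c,s_=np.cos(np.radians(a)),np.sin(np.radians(a))
    return np.array([9.5*c+19*s_, 9.5*s_-19*c])
def goto(q,z,T,pos): # tcp dock mm, z m -> tool delta cm
    w=np.r_[toworld(np.array(q)/1000),z]; return (T.T@(w-pos)*100).round(2)
def box(tag):
    d=snap('top',tag); o=measure(d,0)
    st=[s for s in o['stripes']]; st.sort(key=lambda s:-s[0][1])
    if len(st)==2:
        v=st[0][0]-st[1][0]; yaw=np.degrees(np.arctan2(-v[0],v[1]))-np.degrees(YAW)
        print('stripes: centre dock',(todock((st[0][0]+st[1][0])/2)*1000).round(1),'relyaw %.2f'%yaw,'sep %.1f'%(np.linalg.norm(v)*1000),[s[1] for s in st])
    r=o['rect']; print('rect centre dock',(todock(np.array(r[0])/1000)*1000).round(1),np.round(r[1],1),'ang %.2f'%r[2])
    print('corners dock',(todock(o['corners'])*1000).round(1).tolist())
    return d,o
E
python3 - <<'E'
from h import *
s,T,a=state()
d=dict(np.load('top0.npz'));P=pts(d)
for (x0,x1,y0,y1) in[(.2,.45,-.7,-.35),(.45,.65,-.7,-.35),(.2,.45,-.35,-.1),(.45,.65,-.35,-.1),(.3,.55,-.1,.15)]:
    m=(P[...,0]>x0)&(P[...,0]<x1)&(P[...,1]>y0)&(P[...,1]<y1)&(d['depth']>0); print((x0,x1,y0,y1),P[m][:,2].max().round(3))
d=dict(np.load('side0.npz'));P=pts(d); print(P[95,410],P[110,415],P[130,425])
print(todock(onz(dict(np.load('top0.npz')),320.5,172,.05)[:2])*1000)
o=measure(dict(np.load('top0.npz')));print(o['stripes'])
c=corner(20); print(c)
print('left pre', goto(np.array([-125-30,82+2])-c,.12,T,s['position']))
E
```

```text
t 0.10 pos [ 0.2373 -0.5777  0.1945] dock [-512.3 -498.3] z 0.1945 toolx-rel-dock 14.5 F [ 1.3 -0.5  0.1] Fdockx 1.3 w 1.00
(0.2, 0.45, -0.7, -0.35) 0.337
(0.45, 0.65, -0.7, -0.35) 0.085
(0.2, 0.45, -0.35, -0.1) 0.008
(0.45, 0.65, -0.35, -0.1) 0.075
(0.3, 0.55, -0.1, 0.15) 0.077
[ 0.31078413 -0.68254372  0.15857664] [ 0.25726651 -0.57336437  0.15804118] [ 0.20115958 -0.53836828  0.11301564]
[-101.66849135 -155.29872434]
[(array([ 0.6088, -0.1054]), 267), (array([0.582 , 0.0576]), 263)]
[ 15.42546262 -14.60496843]
left pre [ 48.01 -49.26   7.51]
```

Call:
arm_command(deltas=[{"xyz": [2.8, -2.8, 0], "turn": 0, "jaw": 255}, {"xyz": [5.6, -5.6, 0], "turn": 0, "jaw": 255}, {"xyz": [8.4, -8.4, 0], "turn": 0, "jaw": 255}, {"xyz": [11.2, -11.2, 0], "turn": 0, "jaw": 255}, {"xyz": [14, -14, 0], "turn": 0, "jaw": 255}], force=60)

```text
clock: 0.52
position: [0.3137, -0.393, 0.1944]
ee_rot: [-3.08, -0.608, 0.001]
force: [1.9, 0.3, -0.6]
width: 0.689
```

Call:
arm_command(deltas=[{"xyz": [2.8, -2.8, 0], "turn": 0, "jaw": 255}, {"xyz": [5.6, -5.6, 0], "turn": 0, "jaw": 255}, {"xyz": [8.4, -8.4, 0], "turn": 0, "jaw": 255}, {"xyz": [11.2, -11.2, 0], "turn": 0, "jaw": 255}, {"xyz": [14, -14, 0], "turn": 0, "jaw": 255}])

```text
clock: 0.93
position: [0.3901, -0.2085, 0.1946]
ee_rot: [-3.081, -0.607, 0.001]
force: [0.3, 0.5, -0.3]
width: 0.322
```

Call:
arm_command(deltas=[{"xyz": [2.8, -2.8, 0], "turn": 0, "jaw": 255}, {"xyz": [5.6, -5.6, 1], "turn": 0, "jaw": 255}, {"xyz": [8.4, -8.4, 2], "turn": 0, "jaw": 255}, {"xyz": [11.2, -11.2, 3], "turn": 0, "jaw": 255}, {"xyz": [14, -14, 4], "turn": -5.5, "jaw": 255}])

```text
clock: 1.35
position: [0.4667, -0.0239, 0.1544]
ee_rot: [-3.049, -0.752, 0.001]
force: [1.0, -1.1, -0.2]
width: 0.005
```

```bash
python3 - <<'E'
from h import *
s,T,a=state()
c=corner(a); print(c)
print('left pre', goto(np.array([-125-25,84])-c,.12,T,s['position']), goto(np.array([-125-25,84])-c,.024,T,s['position']))
E
```

```text
t 1.35 pos [ 0.4667 -0.0239  0.1544] dock [-209.2   18.8] z 0.1544 toolx-rel-dock 19.8 F [ 1.  -1.1 -0.2] Fdockx 0.8 w 0.01
[ 15.38350755 -14.6491534 ]
left pre [ 6.83 -6.01  3.44] [ 6.84 -6.   13.04]
```

Call:
arm_command(deltas=[{"xyz": [2.8, -2.6, 1.2], "turn": 0, "jaw": 255}, {"xyz": [5.4, -5.0, 2.6], "turn": 0, "jaw": 255}, {"xyz": [6.8, -6.0, 5.5], "turn": 0, "jaw": 255}, {"xyz": [6.8, -6.0, 9.3], "turn": 0, "jaw": 255}, {"xyz": [6.8, -6.0, 13], "turn": 0, "jaw": 255}])

```text
clock: 1.77
position: [0.4996, 0.0631, 0.0233]
ee_rot: [-3.047, -0.756, -0.002]
force: [0.4, -1.7, -0.8]
width: 0.004
```

```bash
python3 - <<'E'
from h import *
s,T,a=state();c=corner(a)
d,o=box('t1'); print('contact pt dock',todock(s['position'][:2])*1000+c)
d2=snap('side','s1')
u=Rd@np.array([1,0]); print('fwd 1cm tool',(T.T@np.r_[u,0]).round(3),'lat+y',(T.T@np.r_[Rd@[0,1],0]).round(3))
img=np.hstack([cv2.resize(cv2.imread('pics/s1.png')[110:250,170:370],None,fx=3,fy=3)]);cv2.imwrite('pics/s1z.png',img)
E
```

```text
t 1.77 pos [0.4996 0.0631 0.0233] dock [-164.7  100.5] z 0.0233 toolx-rel-dock 20.0 F [ 0.4 -1.7 -0.8] Fdockx 0.2 w 0.00
stripes: centre dock [-65.8   0.4] relyaw -9.60 sep 165.9 [59, 267]
rect centre dock [-80.9   1.6] [ 91.3 188.2] ang 9.39
corners dock [[-129.1, 94.4], [-124.1, -93.8], [-32.8, -91.3], [-37.8, 96.9]]
contact pt dock [-149.29298664   85.87434916]
fwd 1cm tool [0.94  0.342 0.001] lat+y [ 0.342 -0.94   0.003]
```

View pics/s1z.png

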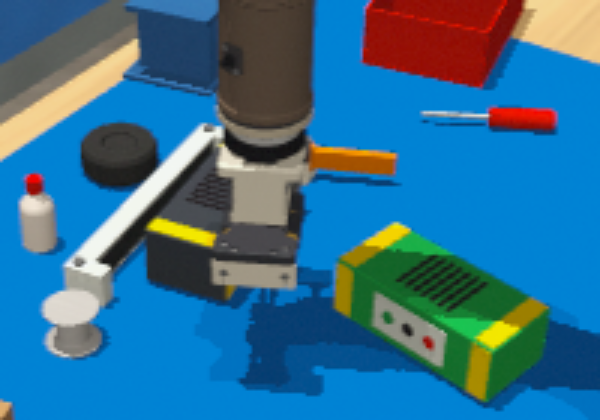

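The side view shows the gripper down behind the transformer's left corner at about (255,265) in the crop, with the keeper still open. Now I'll approach and make the first slow push.

Call:
arm_command(deltas=[{"xyz": [0.4, 0.14, 0], "turn": 0, "jaw": 255}, {"xyz": [0.8, 0.28, 0], "turn": 0, "jaw": 255}, {"xyz": [1.15, 0.42, 0], "turn": 0, "jaw": 255}, {"xyz": [1.4, 0.51, 0], "turn": 0, "jaw": 255}, {"xyz": [1.55, 0.56, 0], "turn": 0, "jaw": 255}])

```text
clock: 2.28
position: [0.5125, 0.0627, 0.0211]
ee_rot: [-3.048, -0.752, 0.012]
force: [0.2, -0.2, 0.5]
width: 0.005
```

Call:
arm_command(deltas=[{"xyz": [0.1, 0.036, 0], "turn": 0, "jaw": 255}, {"xyz": [0.2, 0.073, 0], "turn": 0, "jaw": 255}, {"xyz": [0.3, 0.11, 0], "turn": 0, "jaw": 255}, {"xyz": [0.4, 0.146, 0], "turn": 0, "jaw": 255}, {"xyz": [0.5, 0.182, 0], "turn": 0, "jaw": 255}])

```text
clock: 2.7
position: [0.5177, 0.0634, 0.0211]
ee_rot: [-3.048, -0.752, 0.012]
force: [-0.1, -0.6, 0.2]
width: 0.002
```

```bash
python3 - <<'E'
from h import *
s,T,a=state();c=corner(a)
print('contact pt dock',todock(s['position'][:2])*1000+c)
E
```

```text
t 2.70 pos [0.5177 0.0634 0.0211] dock [-146.7   98.3] z 0.0211 toolx-rel-dock 19.9 F [-0.1 -0.6  0.2] Fdockx -0.2 w 0.00
contact pt dock [-131.3323209    83.64198267]
```

Call:
arm_command(deltas=[{"xyz": [0.1, 0.036, 0], "turn": 0, "jaw": 255}, {"xyz": [0.2, 0.073, 0], "turn": 0, "jaw": 255}, {"xyz": [0.3, 0.11, 0], "turn": 0, "jaw": 255}, {"xyz": [0.4, 0.146, 0], "turn": 0, "jaw": 255}, {"xyz": [0.5, 0.182, 0], "turn": 0, "jaw": 255}])

```text
clock: 3.12
position: [0.5216, 0.0639, 0.0207]
ee_rot: [-3.048, -0.752, 0.016]
force: [-6.6, -0.6, 2.8]
width: 0.009
```

Call:
arm_command(deltas=[{"xyz": [0.1, 0.036, 0], "turn": 0, "jaw": 255}, {"xyz": [0.2, 0.073, 0], "turn": 0, "jaw": 255}, {"xyz": [0.3, 0.11, 0], "turn": 0, "jaw": 255}, {"xyz": [0.4, 0.146, 0], "turn": 0, "jaw": 255}, {"xyz": [0.5, 0.182, 0], "turn": 0, "jaw": 255}])

```text
clock: 3.53
position: [0.5219, 0.0637, 0.0196]
ee_rot: [-3.048, -0.753, 0.03]
force: [-15.6, -0.4, 6.6]
width: 0.005
```

```bash
python3 - <<'E'
from h import *
s,T,a=state();c=corner(a)
print('contact pt dock',todock(s['position'][:2])*1000+c)
E
```

```text
t 3.53 pos [0.5219 0.0637 0.0196] dock [-142.5   98. ] z 0.0196 toolx-rel-dock 19.9 F [-15.6  -0.4   6.6] Fdockx -15.5 w 0.00
contact pt dock [-127.13433889   83.3928517 ]
```

Call:
arm_command(deltas=[{"xyz": [0.42, 0.15, -0.1], "turn": 0, "jaw": 255}, {"xyz": [0.5, 0.18, -0.2], "turn": 0, "jaw": 255}, {"xyz": [0.54, 0.2, -0.2], "turn": 0, "jaw": 255}, {"xyz": [0.58, 0.21, -0.2], "turn": 0, "jaw": 255}, {"xyz": [0.6, 0.22, -0.2], "turn": 0, "jaw": 255}])

```text
clock: 3.95
position: [0.5232, 0.0642, 0.0199]
ee_rot: [-3.047, -0.753, 0.044]
force: [-13.4, -0.2, 2.5]
width: 0.003
```

```bash
python3 - <<'E'
from h import *
s,T,a=state();c=corner(a)
print('contact pt dock',todock(s['position'][:2])*1000+c)
print('fwd 1cm tool',(T.T@np.r_[Rd@[1,0],0]).round(3),s['force'],s['ft_torque'])
E
```

```text
t 3.95 pos [0.5232 0.0642 0.0199] dock [-141.2   98.3] z 0.0199 toolx-rel-dock 19.9 F [-13.4  -0.2   2.5] Fdockx -13.3 w 0.00
contact pt dock [-125.75950732   83.68472278]
fwd 1cm tool [ 0.94   0.34  -0.028] [-13.42926069  -0.20304126   2.48949414] [ 0.16760481  2.81596685 -0.14014212]
```

Call:
arm_command(deltas=[{"xyz": [0.55, 0.2, -0.1], "turn": 0, "jaw": 255}, {"xyz": [0.8, 0.29, -0.12], "turn": 0, "jaw": 255}, {"xyz": [1.05, 0.38, -0.15], "turn": 0, "jaw": 255}, {"xyz": [1.3, 0.47, -0.2], "turn": 0, "jaw": 255}, {"xyz": [-0.2, -0.07, -0.2], "turn": 0, "jaw": 255}])

```text
clock: 4.37
position: [0.5224, 0.065, 0.0215]
ee_rot: [-3.046, -0.754, 0.044]
force: [0.6, -1.1, 0.7]
width: 0.003
```

```bash
python3 - <<'E'
from h import *
s,T,a=state();c=corner(a)
print('contact pt dock',todock(s['position'][:2])*1000+c)
print('fwd 1cm tool',(T.T@np.r_[Rd@[1,0],0]).round(3),s['ee_rot'])
d,o=box('t2');
s,T,a=state(); print(s['ee_rot'])
E
```

```text
t 4.37 pos [0.5224 0.065  0.0215] dock [-141.9   99.3] z 0.0215 toolx-rel-dock 19.9 F [ 0.6 -1.1  0.7] Fdockx 0.4 w 0.00
contact pt dock [-126.47491718   84.65436938]
fwd 1cm tool [ 0.94   0.341 -0.028] [-3.04567341 -0.75403262  0.04370315]
rect centre dock [-78.5 -10.4] [ 90.9 165.8] ang 3.52
corners dock [[-117.6, 75.7], [-130.2, -89.7], [-39.5, -96.6], [-26.9, 68.8]]
t 4.42 pos [0.5183 0.0639 0.0214] dock [-146.1   98.7] z 0.0214 toolx-rel-dock 20.0 F [-4.2 -0.7 -0.3] Fdockx -4.3 w 0.01
[-3.04626582 -0.75439743  0.04824848]
```

Pushing at 3 mm per row with an unloading last row works. The box is now at yaw -4.4°. Next is the right corner.

```bash
cat >> h.py <<'E'
def plan(wps):
    s,T,a=state();c=corner(a); p=s['position']
    print('now contact',(todock(p[:2])*1000+c).round(1),'tilt',(T.T@np.r_[Rd@[1,0],0]).round(3)[2])
    for w in wps: print(w,goto(np.array(w[:2])-c,w[2],T,p))
    print('fwd 1cm',(T.T@np.r_[Rd@[1,0],0]).round(3))
E
python3 - <<'E'
from h import *
plan([(-150,70,.024),(-154,40,.024),(-154,0,.024),(-154,-40,.024),(-152,-78,.024)])
E
```

```text
t 4.42 pos [0.5183 0.0639 0.0214] dock [-146.1   98.7] z 0.0214 toolx-rel-dock 20.0 F [-4.2 -0.7 -0.3] Fdockx -4.3 w 0.01
now contact [-130.6   84.1] tilt -0.031
(-150, 70, 0.024) [-2.31  0.66 -0.2 ]
(-154, 40, 0.024) [-3.71  3.35 -0.18]
(-154, 0, 0.024) [-5.07  7.11 -0.18]
(-154, -40, 0.024) [-6.44 10.87 -0.18]
(-152, -78, 0.024) [-7.55 14.51 -0.18]
fwd 1cm [ 0.94   0.341 -0.031]
```

Call:
arm_command(deltas=[{"xyz": [-2.3, 0.66, -0.2], "turn": 0, "jaw": 255}, {"xyz": [-3.7, 3.35, -0.2], "turn": 0, "jaw": 255}, {"xyz": [-5.1, 7.1, -0.2], "turn": 0, "jaw": 255}, {"xyz": [-6.4, 10.9, -0.2], "turn": 0, "jaw": 255}, {"xyz": [-7.5, 14.5, -0.2], "turn": 0, "jaw": 255}])

```text
clock: 4.83
position: [0.5203, -0.1016, 0.0245]
ee_rot: [-3.047, -0.755, 0.047]
force: [1.0, 0.2, -0.1]
width: 0.007
```

Call:
arm_command(deltas=[{"xyz": [0.4, 0.3, 0], "turn": 0, "jaw": 255}, {"xyz": [0.8, 0.6, 0], "turn": 0, "jaw": 255}, {"xyz": [1.2, 0.8, 0], "turn": 0, "jaw": 255}, {"xyz": [1.5, 0.95, -0.05], "turn": 0, "jaw": 255}, {"xyz": [1.5, 0.95, -0.05], "turn": 0, "jaw": 255}])

```text
clock: 5.25
position: [0.5391, -0.101, 0.0246]
ee_rot: [-3.045, -0.759, 0.045]
force: [-0.4, 0.1, 0.1]
width: 0.005
```

```bash
python3 - <<'E'
from h import *
plan([])
d,o=box('t3'); plan([(-133,-82,.023)])
E
```

```text
t 5.25 pos [ 0.5391 -0.101   0.0246] dock [-148.   -67.4] z 0.0246 toolx-rel-dock 20.1 F [-0.4  0.1  0.1] Fdockx -0.4 w 0.00
now contact [-132.6  -82. ] tilt -0.029
fwd 1cm [ 0.939  0.344 -0.029]
attempt to get argmax of an empty sequence
rect centre dock [-75.6  28.5] [ 91.1 134.4] ang 3.46
corners dock [[-115.9, 99.0], [-126.2, -35.0], [-35.3, -42.0], [-25.0, 92.0]]
t 5.30 pos [ 0.5385 -0.1011  0.0246] dock [-148.6  -67.5] z 0.0246 toolx-rel-dock 20.1 F [ 0.4 -0.3 -0.7] Fdockx 0.4 w 0.01
now contact [-133.2  -82. ] tilt -0.029
(-133, -82, 0.023) [0.02 0.   0.15]
fwd 1cm [ 0.939  0.344 -0.029]
```

View pics/t3.png

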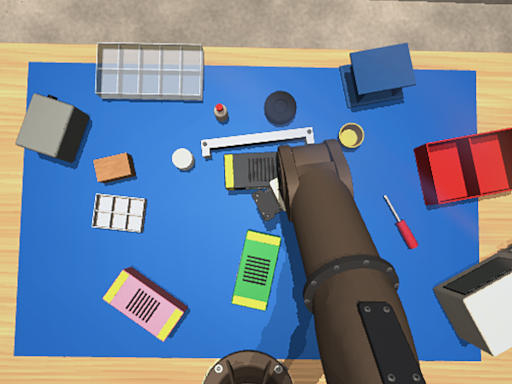

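The top view shows the arm behind the right end, with the box still turned clockwise. The gap to the right corner is about 3 mm. Pushing the right corner now.

Call:
arm_command(deltas=[{"xyz": [0.47, 0.17, 0], "turn": 0, "jaw": 255}, {"xyz": [0.75, 0.28, -0.02], "turn": 0, "jaw": 255}, {"xyz": [1.03, 0.38, -0.03], "turn": 0, "jaw": 255}, {"xyz": [1.32, 0.48, -0.04], "turn": 0, "jaw": 255}, {"xyz": [1.6, 0.59, -0.05], "turn": 0, "jaw": 255}])

```text
clock: 5.72
position: [0.549, -0.1005, 0.0232]
ee_rot: [-3.045, -0.757, 0.065]
force: [-16.6, -6.9, 6.2]
width: 0.007
```

```bash
python3 - <<'E'
from h import *
plan([])
E
```

```text
t 5.72 pos [ 0.549  -0.1005  0.0232] dock [-138.2  -68.3] z 0.0232 toolx-rel-dock 20.1 F [-16.6  -6.9   6.2] Fdockx -17.4 w 0.01
now contact [-122.7  -82.9] tilt -0.041
fwd 1cm [ 0.939  0.343 -0.041]
```

Call:
arm_command(deltas=[{"xyz": [0.8, 0.29, -0.1], "turn": 0, "jaw": 255}, {"xyz": [1.08, 0.39, -0.12], "turn": 0, "jaw": 255}, {"xyz": [1.36, 0.5, -0.13], "turn": 0, "jaw": 255}, {"xyz": [1.55, 0.57, -0.14], "turn": 0, "jaw": 255}, {"xyz": [0.2, 0.07, -0.1], "turn": 0, "jaw": 255}])

```text
clock: 6.13
position: [0.5513, -0.1006, 0.0235]
ee_rot: [-3.046, -0.757, 0.068]
force: [1.7, 0.4, 0.9]
width: 0.004
```

```bash
python3 - <<'E'
from h import *
d,o=box('t4')
plan([(-143,-70,.024),(-150,-40,.024),(-150,0,.024),(-150,40,.024),(-146,76,.024)])
E
```

```text
attempt to get argmax of an empty sequence
rect centre dock [-74.3  26.3] [ 90.6 141. ] ang 12.10
corners dock [[-124.7, 93.3], [-114.3, -47.3], [-23.9, -40.6], [-34.3, 100.0]]
t 6.18 pos [ 0.5481 -0.1005  0.0235] dock [-139.1  -68.2] z 0.0235 toolx-rel-dock 20.1 F [-4.5 -0.9 -0.1] Fdockx -4.6 w 0.01
now contact [-123.6  -82.8] tilt -0.045
(-143, -70, 0.024) [-1.38 -1.87  0.04]
(-150, -40, 0.024) [-1.01 -4.92  0.06]
(-150, 0, 0.024) [ 0.36 -8.68  0.06]
(-150, 40, 0.024) [  1.74 -12.44   0.05]
(-146, 76, 0.024) [  3.35 -15.68   0.03]
fwd 1cm [ 0.938  0.343 -0.045]
```

Call:
arm_command(deltas=[{"xyz": [-1.4, -1.9, 0], "turn": 0, "jaw": 255}, {"xyz": [-1.0, -4.9, 0], "turn": 0, "jaw": 255}, {"xyz": [0.4, -8.7, 0], "turn": 0, "jaw": 255}, {"xyz": [1.7, -12.4, 0], "turn": 0, "jaw": 255}, {"xyz": [3.3, -15.7, 0], "turn": 0, "jaw": 255}])

```text
clock: 6.6
position: [0.5028, 0.0562, 0.0246]
ee_rot: [-3.044, -0.758, 0.07]
force: [0.5, 0.3, 0.3]
width: 0.009
```

Call:
arm_command(deltas=[{"xyz": [0.5, 0, 0], "turn": 0, "jaw": 255}, {"xyz": [1.0, -0.1, -0.04], "turn": 0, "jaw": 255}, {"xyz": [1.5, -0.15, -0.06], "turn": 0, "jaw": 255}, {"xyz": [1.8, -0.17, -0.08], "turn": 0, "jaw": 255}, {"xyz": [1.8, -0.17, -0.08], "turn": 0, "jaw": 255}])

```text
clock: 7.02
position: [0.519, 0.0652, 0.0246]
ee_rot: [-3.045, -0.756, 0.069]
force: [0.9, -0.0, 0.4]
width: 0.001
```

Call:
arm_command(deltas=[{"xyz": [0.47, 0.17, -0.02], "turn": 0, "jaw": 255}, {"xyz": [0.75, 0.27, -0.04], "turn": 0, "jaw": 255}, {"xyz": [1.03, 0.38, -0.05], "turn": 0, "jaw": 255}, {"xyz": [1.31, 0.48, -0.06], "turn": 0, "jaw": 255}, {"xyz": [0.56, 0.2, -0.03], "turn": 0, "jaw": 255}])

```text
clock: 7.43
position: [0.5243, 0.0653, 0.024]
ee_rot: [-3.046, -0.754, 0.073]
force: [-0.4, -0.8, -0.3]
width: 0.003
```

```bash
python3 - <<'E'
from h import *
plan([])
d,o=box('t5')
E
```

```text
t 7.43 pos [0.5243 0.0653 0.024 ] dock [-139.9   99.3] z 0.0240 toolx-rel-dock 19.9 F [-0.4 -0.8 -0.3] Fdockx -0.5 w 0.00
now contact [-124.5   84.7] tilt -0.047
fwd 1cm [ 0.939  0.341 -0.047]
rect centre dock [-70.9 -15.1] [ 90.9 154.4] ang 10.39
corners dock [[-119.7, 60.0], [-112.9, -94.3], [-22.1, -90.3], [-28.9, 64.0]]
```

Call:
arm_command(deltas=[{"xyz": [0.56, 0.2, -0.03], "turn": 0, "jaw": 255}, {"xyz": [0.94, 0.34, -0.05], "turn": 0, "jaw": 255}, {"xyz": [1.22, 0.44, -0.06], "turn": 0, "jaw": 255}, {"xyz": [1.5, 0.55, -0.08], "turn": 0, "jaw": 255}, {"xyz": [1.78, 0.65, -0.09], "turn": 0, "jaw": 255}])

```text
clock: 7.9
position: [0.5373, 0.0678, 0.0231]
ee_rot: [-3.044, -0.754, 0.086]
force: [-16.4, 4.0, 5.4]
width: 0.008
```

Call:
arm_command(deltas=[{"xyz": [0.8, 0.29, -0.1], "turn": 0, "jaw": 255}, {"xyz": [1.03, 0.38, -0.12], "turn": 0, "jaw": 255}, {"xyz": [1.22, 0.44, -0.13], "turn": 0, "jaw": 255}, {"xyz": [1.41, 0.51, -0.14], "turn": 0, "jaw": 255}, {"xyz": [0.0, 0.0, -0.1], "turn": 0, "jaw": 255}])

```text
clock: 8.32
position: [0.5389, 0.0688, 0.0238]
ee_rot: [-3.043, -0.755, 0.085]
force: [0.5, 0.6, -0.3]
width: 0.003
```

```bash
python3 - <<'E'
from h import *
d,o=box('t6')
plan([(-140,70,.024),(-150,40,.024),(-150,0,.024),(-150,-40,.024),(-146,-76,.024)])
E
```

```text
rect centre dock [-67.3 -11.9] [ 90.4 160. ] ang 0.57
corners dock [[-101.9, 73.2], [-122.3, -85.5], [-32.7, -97.0], [-12.3, 61.7]]
t 8.37 pos [0.5355 0.0675 0.0238] dock [-128.6   99.9] z 0.0238 toolx-rel-dock 20.0 F [-3.9 -0.6 -0.8] Fdockx -3.9 w 0.01
now contact [-113.1   85.3] tilt -0.057
(-140, 70, 0.024) [-3.04  0.53  0.14]
(-150, 40, 0.024) [-5.01  3.    0.2 ]
(-150, 0, 0.024) [-6.37  6.76  0.2 ]
(-150, -40, 0.024) [-7.74 10.52  0.21]
(-146, -76, 0.024) [-8.59 14.04  0.19]
fwd 1cm [ 0.938  0.341 -0.057]
```

Call:
arm_command(deltas=[{"xyz": [-3.0, 0.5, 0.1], "turn": 0, "jaw": 255}, {"xyz": [-5.0, 3.0, 0.15], "turn": 0, "jaw": 255}, {"xyz": [-6.4, 6.8, 0.15], "turn": 0, "jaw": 255}, {"xyz": [-7.7, 10.5, 0.15], "turn": 0, "jaw": 255}, {"xyz": [-8.6, 14.0, 0.15], "turn": 0, "jaw": 255}])

```text
clock: 8.78
position: [0.5256, -0.0997, 0.025]
ee_rot: [-3.045, -0.753, 0.087]
force: [1.3, 0.1, -1.0]
width: 0.001
```

Call:
arm_command(deltas=[{"xyz": [0.5, 0.2, 0], "turn": 0, "jaw": 255}, {"xyz": [1.0, 0.36, -0.05], "turn": 0, "jaw": 255}, {"xyz": [1.5, 0.53, -0.08], "turn": 0, "jaw": 255}, {"xyz": [1.88, 0.66, -0.11], "turn": 0, "jaw": 255}, {"xyz": [1.88, 0.66, -0.11], "turn": 0, "jaw": 255}])

```text
clock: 9.2
position: [0.5467, -0.0947, 0.0251]
ee_rot: [-3.044, -0.757, 0.085]
force: [0.5, 0.4, 1.0]
width: 0.008
```

Call:
arm_command(deltas=[{"xyz": [0.56, 0.2, -0.03], "turn": 0, "jaw": 255}, {"xyz": [0.88, 0.32, -0.05], "turn": 0, "jaw": 255}, {"xyz": [1.17, 0.43, -0.06], "turn": 0, "jaw": 255}, {"xyz": [1.45, 0.53, -0.08], "turn": 0, "jaw": 255}, {"xyz": [1.73, 0.63, -0.09], "turn": 0, "jaw": 255}])

```text
clock: 9.62
position: [0.5578, -0.0942, 0.0236]
ee_rot: [-3.044, -0.756, 0.106]
force: [-16.5, -9.1, 6.6]
width: 0.006
```

```bash
python3 - <<'E'
from h import *
plan([])
E
```

```text
t 9.62 pos [ 0.5578 -0.0942  0.0236] dock [-128.6  -63.3] z 0.0236 toolx-rel-dock 20.1 F [-16.5  -9.1   6.6] Fdockx -17.6 w 0.01
now contact [-113.1  -77.9] tilt -0.068
fwd 1cm [ 0.937  0.342 -0.068]
```

Call:
arm_command(deltas=[{"xyz": [0.8, 0.29, -0.1], "turn": 0, "jaw": 255}, {"xyz": [1.08, 0.39, -0.12], "turn": 0, "jaw": 255}, {"xyz": [1.36, 0.5, -0.14], "turn": 0, "jaw": 255}, {"xyz": [1.64, 0.6, -0.16], "turn": 0, "jaw": 255}, {"xyz": [0.3, 0.11, -0.1], "turn": 0, "jaw": 255}])

```text
clock: 10.03
position: [0.5608, -0.0939, 0.0237]
ee_rot: [-3.044, -0.757, 0.11]
force: [0.0, 0.3, 0.6]
width: 0.009
```

```bash
python3 - <<'E'
from h import *
d,o=box('t7')
plan([(-128,-64,.024),(-138,-40,.024),(-138,0,.024),(-138,40,.024),(-130,78,.024)])
E
```

```text
attempt to get argmax of an empty sequence
rect centre dock [-61.   32.7] [ 91. 128.] ang 10.58
corners dock [[-109.5, 94.5], [-103.4, -33.4], [-12.6, -29.1], [-18.6, 98.8]]
t 10.08 pos [ 0.5578 -0.0938  0.0237] dock [-128.5  -62.9] z 0.0237 toolx-rel-dock 20.1 F [-3.8  0.3 -0.1] Fdockx -3.7 w 0.00
now contact [-113.   -77.4] tilt -0.071
(-128, -64, 0.024) [-0.94 -1.78  0.08]
(-138, -40, 0.024) [-1.06 -4.37  0.14]
(-138, 0, 0.024) [ 0.32 -8.13  0.12]
(-138, 40, 0.024) [  1.69 -11.89   0.11]
(-130, 78, 0.024) [  3.74 -15.18   0.04]
fwd 1cm [ 0.937  0.342 -0.071]
```

Call:
arm_command(deltas=[{"xyz": [-0.9, -1.8, 0.05], "turn": 0, "jaw": 255}, {"xyz": [-1.0, -4.4, 0.05], "turn": 0, "jaw": 255}, {"xyz": [0.3, -8.1, 0.05], "turn": 0, "jaw": 255}, {"xyz": [1.7, -11.9, 0.05], "turn": 0, "jaw": 255}, {"xyz": [3.7, -15.2, 0.03], "turn": 0, "jaw": 255}])

```text
clock: 10.5
position: [0.5177, 0.0603, 0.0244]
ee_rot: [-3.042, -0.758, 0.113]
force: [0.9, 0.4, 0.1]
width: 0.004
```

Call:
arm_command(deltas=[{"xyz": [0.5, 0, 0], "turn": 0, "jaw": 255}, {"xyz": [0.9, -0.03, -0.05], "turn": 0, "jaw": 255}, {"xyz": [1.3, -0.05, -0.08], "turn": 0, "jaw": 255}, {"xyz": [1.6, -0.05, -0.1], "turn": 0, "jaw": 255}, {"xyz": [1.6, -0.05, -0.1], "turn": 0, "jaw": 255}])

```text
clock: 10.92
position: [0.5325, 0.0671, 0.0242]
ee_rot: [-3.044, -0.755, 0.113]
force: [-0.0, 0.8, -0.3]
width: 0.006
```

Call:
arm_command(deltas=[{"xyz": [0.52, 0.19, -0.03], "turn": 0, "jaw": 255}, {"xyz": [0.8, 0.29, -0.06], "turn": 0, "jaw": 255}, {"xyz": [1.08, 0.39, -0.08], "turn": 0, "jaw": 255}, {"xyz": [1.36, 0.5, -0.1], "turn": 0, "jaw": 255}, {"xyz": [1.64, 0.6, -0.12], "turn": 0, "jaw": 255}])

```text
clock: 11.33
position: [0.5442, 0.0687, 0.023]
ee_rot: [-3.042, -0.754, 0.129]
force: [-16.6, 3.8, 6.0]
width: 0.003
```

```bash
python3 - <<'E'
from h import *
plan([])
E
```

```text
t 11.33 pos [0.5442 0.0687 0.023 ] dock [-119.8   99.9] z 0.0230 toolx-rel-dock 20.0 F [-16.6   3.8   6. ] Fdockx -16.0 w 0.00
now contact [-104.3   85.3] tilt -0.082
fwd 1cm [ 0.937  0.341 -0.082]
```

Call:
arm_command(deltas=[{"xyz": [0.8, 0.29, -0.1], "turn": 0, "jaw": 255}, {"xyz": [1.03, 0.38, -0.13], "turn": 0, "jaw": 255}, {"xyz": [1.22, 0.44, -0.15], "turn": 0, "jaw": 255}, {"xyz": [1.3, 0.47, -0.16], "turn": 0, "jaw": 255}, {"xyz": [-0.1, -0.04, -0.08], "turn": 0, "jaw": 255}])

```text
clock: 11.75
position: [0.5434, 0.0687, 0.0232]
ee_rot: [-3.041, -0.753, 0.132]
force: [1.1, 0.3, 0.7]
width: 0.005
```

```bash
python3 - <<'E'
from h import *
d,o=box('t8')
plan([(-124,70,.024),(-138,40,.024),(-138,0,.024),(-138,-40,.024),(-132,-72,.024)])
E
```

```text
rect centre dock [-57.1 -16.8] [ 91.5 153. ] ang 3.33
corners dock [[-96.7, 63.1], [-108.8, -89.5], [-17.6, -96.7], [-5.5, 55.8]]
t 11.80 pos [0.5402 0.0675 0.0232] dock [-123.9   99.3] z 0.0232 toolx-rel-dock 20.0 F [-4.1 -0.1 -1.4] Fdockx -4.1 w 0.01
now contact [-108.5   84.7] tilt -0.086
(-124, 70, 0.024) [-1.96  0.85  0.06]
(-138, 40, 0.024) [-4.3  3.2  0.2]
(-138, 0, 0.024) [-5.66  6.96  0.21]
(-138, -40, 0.024) [-7.02 10.72  0.23]
(-132, -72, 0.024) [-7.55 13.93  0.19]
fwd 1cm [ 0.937  0.34  -0.086]
```

Call:
arm_command(deltas=[{"xyz": [-2.0, 0.9, 0.05], "turn": 0, "jaw": 255}, {"xyz": [-4.3, 3.2, 0.15], "turn": 0, "jaw": 255}, {"xyz": [-5.7, 7.0, 0.17], "turn": 0, "jaw": 255}, {"xyz": [-7.0, 10.7, 0.18], "turn": 0, "jaw": 255}, {"xyz": [-7.5, 13.9, 0.15], "turn": 0, "jaw": 255}])

```text
clock: 12.22
position: [0.5379, -0.0951, 0.0245]
ee_rot: [-3.045, -0.749, 0.137]
force: [0.0, -0.8, -0.1]
width: 0.001
```

Call:
arm_command(deltas=[{"xyz": [0.4, 0.4, 0], "turn": 0, "jaw": 255}, {"xyz": [0.8, 0.7, -0.05], "turn": 0, "jaw": 255}, {"xyz": [1.2, 1.0, -0.1], "turn": 0, "jaw": 255}, {"xyz": [1.4, 1.1, -0.13], "turn": 0, "jaw": 255}, {"xyz": [1.4, 1.1, -0.13], "turn": 0, "jaw": 255}])

```text
clock: 12.63
position: [0.5562, -0.0964, 0.0244]
ee_rot: [-3.043, -0.752, 0.135]
force: [-0.0, -1.1, 0.3]
width: 0.002
```

Call:
arm_command(deltas=[{"xyz": [0.52, 0.19, -0.04], "turn": 0, "jaw": 255}, {"xyz": [0.8, 0.29, -0.07], "turn": 0, "jaw": 255}, {"xyz": [1.08, 0.39, -0.1], "turn": 0, "jaw": 255}, {"xyz": [1.36, 0.5, -0.12], "turn": 0, "jaw": 255}, {"xyz": [1.64, 0.6, -0.14], "turn": 0, "jaw": 255}])

```text
clock: 13.05
position: [0.5671, -0.0955, 0.0234]
ee_rot: [-3.042, -0.751, 0.155]
force: [-19.1, -7.0, 9.3]
width: 0.009
```

```bash
python3 - <<'E'
from h import *
plan([])
E
```

```text
t 13.05 pos [ 0.5671 -0.0955  0.0234] dock [-119.5  -65.8] z 0.0234 toolx-rel-dock 19.9 F [-19.1  -7.    9.3] Fdockx -19.9 w 0.01
now contact [-104.1  -80.4] tilt -0.099
fwd 1cm [ 0.936  0.339 -0.099]
```

Call:
arm_command(deltas=[{"xyz": [0.66, 0.24, -0.2], "turn": 0, "jaw": 255}, {"xyz": [0.85, 0.31, -0.25], "turn": 0, "jaw": 255}, {"xyz": [1.03, 0.38, -0.28], "turn": 0, "jaw": 255}, {"xyz": [1.22, 0.44, -0.3], "turn": 0, "jaw": 255}, {"xyz": [-0.2, -0.07, -0.1], "turn": 0, "jaw": 255}])

```text
clock: 13.47
position: [0.5653, -0.0958, 0.0241]
ee_rot: [-3.042, -0.752, 0.158]
force: [0.7, 0.5, 0.9]
width: 0.007
```

```bash
python3 - <<'E'
from h import *
d,o=box('t9')
plan([(-124,-70,.024),(-138,-40,.024),(-138,0,.024),(-138,40,.024),(-130,78,.024)])
d2=snap('side','s9')
img=cv2.resize(cv2.imread('pics/s9.png')[90:250,170:370],None,fx=3,fy=3);cv2.imwrite('pics/s9z.png',img)
E
```

```text
attempt to get argmax of an empty sequence
rect centre dock [-52.2  32.1] [ 90.5 128.9] ang 9.72
corners dock [[-99.6, 95.1], [-95.4, -33.8], [-4.9, -30.9], [-9.1, 98.0]]
t 13.52 pos [ 0.562  -0.0958  0.024 ] dock [-124.7  -65.5] z 0.0240 toolx-rel-dock 20.0 F [-4.4 -0.5 -1.2] Fdockx -4.4 w 0.00
now contact [-109.2  -80.1] tilt -0.102
(-124, -70, 0.024) [-1.04 -1.45  0.14]
(-138, -40, 0.024) [-1.33 -4.74  0.27]
(-138, 0, 0.024) [ 0.03 -8.51  0.24]
(-138, 40, 0.024) [  1.39 -12.27   0.22]
(-130, 78, 0.024) [  3.43 -15.57   0.11]
fwd 1cm [ 0.935  0.339 -0.102]
```

View pics/s9z.png

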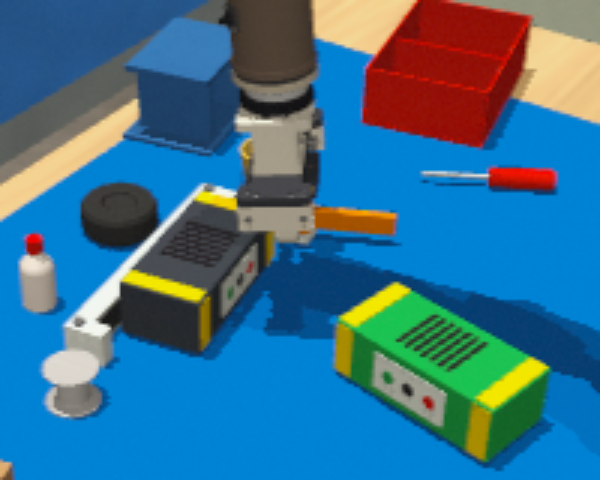

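The side view shows the box at a slight angle just short of the bar, the gripper behind its right end, and everything else where it was. About 6 mm remain, so I'll take smaller steps.

Call:
arm_command(deltas=[{"xyz": [-1.0, -1.5, 0.1], "turn": 0, "jaw": 255}, {"xyz": [-1.3, -4.7, 0.2], "turn": 0, "jaw": 255}, {"xyz": [0, -8.5, 0.2], "turn": 0, "jaw": 255}, {"xyz": [1.4, -12.3, 0.2], "turn": 0, "jaw": 255}, {"xyz": [3.4, -15.6, 0.1], "turn": 0, "jaw": 255}])

```text
clock: 13.98
position: [0.5196, 0.0612, 0.0249]
ee_rot: [-3.04, -0.753, 0.158]
force: [-0.3, -0.1, 0.3]
width: 0.008
```

Call:
arm_command(deltas=[{"xyz": [0.6, 0.05, 0], "turn": 0, "jaw": 255}, {"xyz": [1.2, 0.1, -0.1], "turn": 0, "jaw": 255}, {"xyz": [1.8, 0.15, -0.16], "turn": 0, "jaw": 255}, {"xyz": [2.35, 0.2, -0.22], "turn": 0, "jaw": 255}, {"xyz": [2.35, 0.2, -0.22], "turn": 0, "jaw": 255}])

```text
clock: 14.4
position: [0.5432, 0.0694, 0.0247]
ee_rot: [-3.042, -0.75, 0.157]
force: [-0.1, -0.1, -0.4]
width: 0.003
```

Call:
arm_command(deltas=[{"xyz": [0.52, 0.19, -0.1], "turn": 0, "jaw": 255}, {"xyz": [0.75, 0.27, -0.15], "turn": 0, "jaw": 255}, {"xyz": [0.98, 0.36, -0.2], "turn": 0, "jaw": 255}, {"xyz": [1.2, 0.43, -0.22], "turn": 0, "jaw": 255}, {"xyz": [0.2, 0.07, -0.05], "turn": 0, "jaw": 255}])

```text
clock: 14.82
position: [0.545, 0.0692, 0.0245]
ee_rot: [-3.041, -0.748, 0.16]
force: [1.0, 0.4, 0.2]
width: 0.006
```

```bash
python3 - <<'E'
from h import *
d,o=box('t10')
plan([])
E
```

```text
rect centre dock [-50.7 -19.5] [ 91.3 146.9] ang 7.57
corners dock [[-95.9, 54.2], [-96.7, -92.7], [-5.4, -93.2], [-4.6, 53.7]]
t 14.87 pos [0.543  0.0685 0.0244] dock [-121.    99.9] z 0.0244 toolx-rel-dock 19.9 F [-3.3 -0.5 -1.4] Fdockx -3.3 w 0.01
now contact [-105.6   85.2] tilt -0.103
fwd 1cm [ 0.936  0.337 -0.103]
```

Call:
arm_command(deltas=[{"xyz": [0.56, 0.2, -0.08], "turn": 0, "jaw": 255}, {"xyz": [0.9, 0.32, -0.15], "turn": 0, "jaw": 255}, {"xyz": [1.12, 0.4, -0.2], "turn": 0, "jaw": 255}, {"xyz": [1.3, 0.47, -0.22], "turn": 0, "jaw": 255}, {"xyz": [0.2, 0.07, -0.05], "turn": 0, "jaw": 255}])

```text
clock: 15.28
position: [0.5465, 0.0687, 0.0243]
ee_rot: [-3.042, -0.747, 0.162]
force: [0.6, 0.3, 1.1]
width: 0.005
```

```bash
python3 - <<'E'
from h import *
d,o=box('t11')
plan([(-118,70,.024),(-132,40,.024),(-132,0,.024),(-132,-40,.024),(-128,-74,.024)])
E
```

```text
rect centre dock [-50.4 -19.3] [ 91.1 147.4] ang 6.15
corners dock [[-93.7, 55.8], [-98.1, -91.6], [-7.1, -94.3], [-2.7, 53.1]]
t 15.33 pos [0.544  0.0681 0.0243] dock [-120.1   99.4] z 0.0243 toolx-rel-dock 19.8 F [-3.6 -0.2 -1. ] Fdockx -3.6 w 0.00
now contact [-104.7   84.8] tilt -0.104
(-118, 70, 0.024) [-1.74  0.94  0.18]
(-132, 40, 0.024) [-4.06  3.29  0.34]
(-132, 0, 0.024) [-5.41  7.06  0.37]
(-132, -40, 0.024) [-6.76 10.83  0.39]
(-128, -74, 0.024) [-7.54 14.16  0.37]
fwd 1cm [ 0.936  0.336 -0.104]
```

Call:
arm_command(deltas=[{"xyz": [-1.7, 0.9, 0.1], "turn": 0, "jaw": 255}, {"xyz": [-4.1, 3.3, 0.3], "turn": 0, "jaw": 255}, {"xyz": [-5.4, 7.1, 0.3], "turn": 0, "jaw": 255}, {"xyz": [-6.8, 10.8, 0.3], "turn": 0, "jaw": 255}, {"xyz": [-7.5, 14.2, 0.3], "turn": 0, "jaw": 255}])

```text
clock: 15.75
position: [0.5438, -0.0962, 0.0251]
ee_rot: [-3.044, -0.746, 0.164]
force: [-0.0, 0.5, 0.6]
width: 0.007
```

Call:
arm_command(deltas=[{"xyz": [0.6, 0.5, 0], "turn": 0, "jaw": 255}, {"xyz": [1.1, 0.9, -0.1], "turn": 0, "jaw": 255}, {"xyz": [1.6, 1.2, -0.18], "turn": 0, "jaw": 255}, {"xyz": [1.9, 1.3, -0.23], "turn": 0, "jaw": 255}, {"xyz": [1.9, 1.3, -0.23], "turn": 0, "jaw": 255}])

```text
clock: 16.17
position: [0.568, -0.0965, 0.0252]
ee_rot: [-3.042, -0.75, 0.162]
force: [0.2, 0.2, -0.5]
width: 0.008
```

Call:
arm_command(deltas=[{"xyz": [0.5, 0.18, -0.1], "turn": 0, "jaw": 255}, {"xyz": [0.75, 0.27, -0.15], "turn": 0, "jaw": 255}, {"xyz": [0.98, 0.35, -0.2], "turn": 0, "jaw": 255}, {"xyz": [1.17, 0.42, -0.22], "turn": 0, "jaw": 255}, {"xyz": [0.2, 0.07, -0.05], "turn": 0, "jaw": 255}])

```text
clock: 16.58
position: [0.5696, -0.0954, 0.0251]
ee_rot: [-3.041, -0.751, 0.166]
force: [0.5, 0.4, 1.2]
width: 0.002
```

```bash
python3 - <<'E'
from h import *
d,o=box('t12')
plan([])
E
```

```text
attempt to get argmax of an empty sequence
rect centre dock [-48.7  31.6] [ 90.9 129.7] ang 7.93
corners dock [[-94.3, 96.4], [-94.1, -33.4], [-3.2, -33.3], [-3.3, 96.5]]
t 16.63 pos [ 0.5677 -0.0956  0.0251] dock [-118.9  -66. ] z 0.0251 toolx-rel-dock 20.0 F [-1.4  0.2  0.1] Fdockx -1.3 w 0.01
now contact [-103.5  -80.6] tilt -0.106
fwd 1cm [ 0.935  0.339 -0.106]
```

Call:
arm_command(deltas=[{"xyz": [0.5, 0.18, -0.1], "turn": 0, "jaw": 255}, {"xyz": [0.8, 0.29, -0.15], "turn": 0, "jaw": 255}, {"xyz": [1.05, 0.38, -0.2], "turn": 0, "jaw": 255}, {"xyz": [1.2, 0.43, -0.22], "turn": 0, "jaw": 255}, {"xyz": [1.25, 0.45, -0.22], "turn": 0, "jaw": 255}])

```text
clock: 17.05
position: [0.5767, -0.0944, 0.0252]
ee_rot: [-3.04, -0.751, 0.181]
force: [-16.6, -3.8, 8.4]
width: -0.0
```

```bash
python3 - <<'E'
from h import *
plan([])
d,o=box('t13')
cv2.imwrite('pics/t13z.png',cv2.resize(cv2.imread('pics/t13.png')[110:230,180:370],None,fx=4,fy=4,interpolation=cv2.INTER_NEAREST))
E
```

```text
t 17.05 pos [ 0.5767 -0.0944  0.0252] dock [-109.9  -66. ] z 0.0252 toolx-rel-dock 20.0 F [-16.6  -3.8   8.4] Fdockx -17.0 w -0.00
now contact [-94.5 -80.6] tilt -0.115
fwd 1cm [ 0.934  0.338 -0.115]
attempt to get argmax of an empty sequence
rect centre dock [-48.6  31. ] [ 90.8 130.4] ang 9.13
corners dock [[-95.4, 95.2], [-92.5, -35.2], [-1.7, -33.2], [-4.6, 97.2]]
```

View pics/t13z.png

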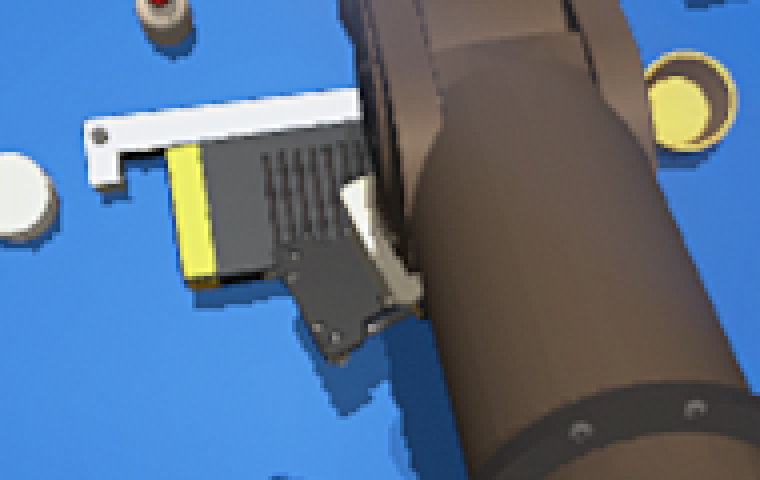

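The top view shows the box almost at the bar, yaw +1.3°, with the right front corner about touching and the left end about 4 mm short. Now the left corner.

```bash
python3 - <<'E'
from h import *
plan([(-118,-76,.025),(-130,-40,.025),(-130,0,.025),(-130,40,.025),(-124,78,.025),(-103.5,84,.025)])
E
```

```text
t 17.10 pos [ 0.5767 -0.0944  0.0252] dock [-109.9  -66. ] z 0.0252 toolx-rel-dock 20.0 F [-15.5  -3.5   7.8] Fdockx -15.8 w 0.00
now contact [-94.5 -80.6] tilt -0.115
(-118, -76, 0.025) [-2.04 -1.23  0.29]
(-130, -40, 0.025) [-1.94 -5.02  0.4 ]
(-130, 0, 0.025) [-0.58 -8.79  0.37]
(-130, 40, 0.025) [  0.78 -12.55   0.35]
(-124, 78, 0.025) [  2.63 -15.92   0.25]
(-103.5, 84, 0.025) [ 4.750e+00 -1.579e+01  1.000e-02]
fwd 1cm [ 0.934  0.338 -0.115]
```

Call:
arm_command(deltas=[{"xyz": [-2.0, -1.2, 0.2], "turn": 0, "jaw": 255}, {"xyz": [-1.9, -5.0, 0.3], "turn": 0, "jaw": 255}, {"xyz": [-0.6, -8.8, 0.3], "turn": 0, "jaw": 255}, {"xyz": [0.8, -12.5, 0.3], "turn": 0, "jaw": 255}, {"xyz": [2.6, -15.9, 0.2], "turn": 0, "jaw": 255}])

```text
clock: 17.52
position: [0.5256, 0.0611, 0.026]
ee_rot: [-3.039, -0.751, 0.18]
force: [0.8, -0.1, 0.1]
width: 0.002
```

Call:
arm_command(deltas=[{"xyz": [0.6, 0.05, -0.05], "turn": 0, "jaw": 255}, {"xyz": [1.2, 0.1, -0.12], "turn": 0, "jaw": 255}, {"xyz": [1.8, 0.13, -0.2], "turn": 0, "jaw": 255}, {"xyz": [2.1, 0.13, -0.24], "turn": 0, "jaw": 255}, {"xyz": [2.1, 0.13, -0.24], "turn": 0, "jaw": 255}])

```text
clock: 17.93
position: [0.5461, 0.0686, 0.0259]
ee_rot: [-3.04, -0.748, 0.179]
force: [0.2, -0.5, -0.0]
width: 0.002
```

Call:
arm_command(deltas=[{"xyz": [0.52, 0.19, -0.1], "turn": 0, "jaw": 255}, {"xyz": [0.75, 0.27, -0.15], "turn": 0, "jaw": 255}, {"xyz": [0.98, 0.36, -0.2], "turn": 0, "jaw": 255}, {"xyz": [1.2, 0.43, -0.22], "turn": 0, "jaw": 255}, {"xyz": [0.2, 0.07, -0.05], "turn": 0, "jaw": 255}])

```text
clock: 18.35
position: [0.5481, 0.0682, 0.0256]
ee_rot: [-3.04, -0.746, 0.182]
force: [1.1, -0.2, -0.1]
width: 0.002
```

```bash
python3 - <<'E'
from h import *
d,o=box('t14')
plan([])
E
```

```text
rect centre dock [-47.7 -21. ] [ 91.4 143.9] ang 7.43
corners dock [[-92.9, 51.3], [-94.0, -92.6], [-2.6, -93.3], [-1.5, 50.6]]
t 18.40 pos [0.5461 0.0677 0.0256] dock [-118.    98.6] z 0.0256 toolx-rel-dock 19.8 F [-2.4 -0.2 -0.6] Fdockx -2.4 w 0.00
now contact [-102.6   84. ] tilt -0.117
fwd 1cm [ 0.935  0.335 -0.117]
```

Call:
arm_command(deltas=[{"xyz": [0.55, 0.19, -0.1], "turn": 0, "jaw": 255}, {"xyz": [0.85, 0.3, -0.15], "turn": 0, "jaw": 255}, {"xyz": [1.03, 0.37, -0.2], "turn": 0, "jaw": 255}, {"xyz": [1.17, 0.42, -0.22], "turn": 0, "jaw": 255}, {"xyz": [1.22, 0.44, -0.22], "turn": 0, "jaw": 255}])

```text
clock: 18.82
position: [0.5552, 0.0682, 0.0255]
ee_rot: [-3.04, -0.745, 0.197]
force: [-15.0, -0.3, 6.7]
width: 0.003
```

```bash
python3 - <<'E'
from h import *
plan([])
d,o=box('t15')
plan([(-116,76,.026),(-128,40,.026),(-128,0,.026),(-128,-40,.026),(-122,-76,.026),(-103.5,-82,.026)])
E
```

```text
t 18.82 pos [0.5552 0.0682 0.0255] dock [-108.9   98. ] z 0.0255 toolx-rel-dock 19.8 F [-15.   -0.3   6.7] Fdockx -14.9 w 0.00
now contact [-93.5  83.3] tilt -0.126
fwd 1cm [ 0.934  0.334 -0.126]
rect centre dock [-47.6 -22.3] [ 91.2 141.1] ang 6.79
corners dock [[-91.9, 49.1], [-94.5, -92.0], [-3.3, -93.7], [-0.7, 47.4]]
t 18.87 pos [0.5552 0.0682 0.0255] dock [-108.9   98. ] z 0.0255 toolx-rel-dock 19.8 F [-14.2  -1.3   7.1] Fdockx -14.2 w 0.01
now contact [-93.6  83.3] tilt -0.126
(-116, 76, 0.026) [-2.35 -0.06  0.24]
(-128, 40, 0.026) [-4.68  2.93  0.42]
(-128, 0, 0.026) [-6.02  6.69  0.45]
(-128, -40, 0.026) [-7.36 10.46  0.48]
(-122, -76, 0.026) [-8.01 14.05  0.43]
(-103.5, -82, 0.026) [-6.49 15.23  0.2 ]
fwd 1cm [ 0.934  0.334 -0.126]
```

Call:
arm_command(deltas=[{"xyz": [-2.3, -0.1, 0.2], "turn": 0, "jaw": 255}, {"xyz": [-4.7, 2.9, 0.35], "turn": 0, "jaw": 255}, {"xyz": [-6.0, 6.7, 0.4], "turn": 0, "jaw": 255}, {"xyz": [-7.4, 10.5, 0.4], "turn": 0, "jaw": 255}, {"xyz": [-8.0, 14.0, 0.4], "turn": 0, "jaw": 255}])

```text
clock: 19.28
position: [0.5492, -0.0968, 0.0267]
ee_rot: [-3.042, -0.743, 0.197]
force: [0.3, -0.4, 1.0]
width: 0.007
```

Call:
arm_command(deltas=[{"xyz": [0.5, 0.4, -0.05], "turn": 0, "jaw": 255}, {"xyz": [1.0, 0.8, -0.12], "turn": 0, "jaw": 255}, {"xyz": [1.4, 1.1, -0.2], "turn": 0, "jaw": 255}, {"xyz": [1.55, 1.2, -0.23], "turn": 0, "jaw": 255}, {"xyz": [1.55, 1.2, -0.23], "turn": 0, "jaw": 255}])

```text
clock: 19.7
position: [0.5695, -0.0983, 0.0267]
ee_rot: [-3.041, -0.746, 0.196]
force: [-0.7, -0.3, 0.2]
width: 0.002
```

Call:
arm_command(deltas=[{"xyz": [0.52, 0.19, -0.1], "turn": 0, "jaw": 255}, {"xyz": [0.75, 0.27, -0.15], "turn": 0, "jaw": 255}, {"xyz": [0.98, 0.35, -0.2], "turn": 0, "jaw": 255}, {"xyz": [1.17, 0.42, -0.25], "turn": 0, "jaw": 255}, {"xyz": [0.2, 0.07, -0.05], "turn": 0, "jaw": 255}])

```text
clock: 20.12
position: [0.5713, -0.0971, 0.0266]
ee_rot: [-3.039, -0.748, 0.199]
force: [0.4, 0.7, 0.9]
width: 0.005
```

```bash
python3 - <<'E'
from h import *
d,o=box('t16')
plan([])
E
```

```text
attempt to get argmax of an empty sequence
rect centre dock [-46.5  30. ] [ 91.  132.4] ang 7.94
corners dock [[-92.0, 96.2], [-91.9, -36.2], [-0.9, -36.1], [-1.1, 96.3]]
t 20.17 pos [ 0.5694 -0.0974  0.0265] dock [-117.5  -68.1] z 0.0265 toolx-rel-dock 19.9 F [-2.3 -0.9 -0.5] Fdockx -2.4 w -0.00
now contact [-102.1  -82.7] tilt -0.127
fwd 1cm [ 0.933  0.336 -0.127]
```

Call:
arm_command(deltas=[{"xyz": [0.5, 0.18, -0.1], "turn": 0, "jaw": 255}, {"xyz": [0.8, 0.29, -0.15], "turn": 0, "jaw": 255}, {"xyz": [0.98, 0.35, -0.2], "turn": 0, "jaw": 255}, {"xyz": [1.12, 0.4, -0.22], "turn": 0, "jaw": 255}, {"xyz": [1.18, 0.42, -0.22], "turn": 0, "jaw": 255}])

```text
clock: 20.58
position: [0.5776, -0.096, 0.0265]
ee_rot: [-3.037, -0.747, 0.215]
force: [-16.8, -2.4, 9.2]
width: 0.003
```

```bash
python3 - <<'E'
from h import *
plan([])
d,o=box('t17')
snap('side','s17')
cv2.imwrite('pics/s17z.png',cv2.resize(cv2.imread('pics/s17.png')[130:220,180:290],None,fx=7,fy=6,interpolation=cv2.INTER_CUBIC))
plan([(-116,-76,.026),(-128,-40,.026),(-128,0,.026),(-128,40,.026),(-122,76,.026),(-102,84,.026)])
E
```

```text
t 20.58 pos [ 0.5776 -0.096   0.0265] dock [-109.2  -67.8] z 0.0265 toolx-rel-dock 19.9 F [-16.8  -2.4   9.2] Fdockx -17.0 w 0.00
now contact [-93.8 -82.4] tilt -0.137
fwd 1cm [ 0.932  0.335 -0.137]
attempt to get argmax of an empty sequence
rect centre dock [-46.3  29.3] [ 90.8 133.9] ang 8.56
corners dock [[-92.5, 95.6], [-90.8, -38.2], [-0.1, -37.1], [-1.7, 96.7]]
t 20.68 pos [ 0.5776 -0.096   0.0265] dock [-109.2  -67.8] z 0.0265 toolx-rel-dock 19.9 F [-14.8  -0.9   7.3] Fdockx -14.7 w 0.01
now contact [-93.8 -82.4] tilt -0.137
(-116, -76, 0.026) [-1.85 -1.35  0.35]
(-128, -40, 0.026) [-1.75 -5.14  0.49]
(-128, 0, 0.026) [-0.4  -8.9   0.45]
(-128, 40, 0.026) [  0.95 -12.67   0.42]
(-122, 76, 0.026) [  2.73 -15.85   0.31]
(-102, 84, 0.026) [  4.86 -15.94   0.03]
fwd 1cm [ 0.932  0.335 -0.137]
```

View pics/s17z.png

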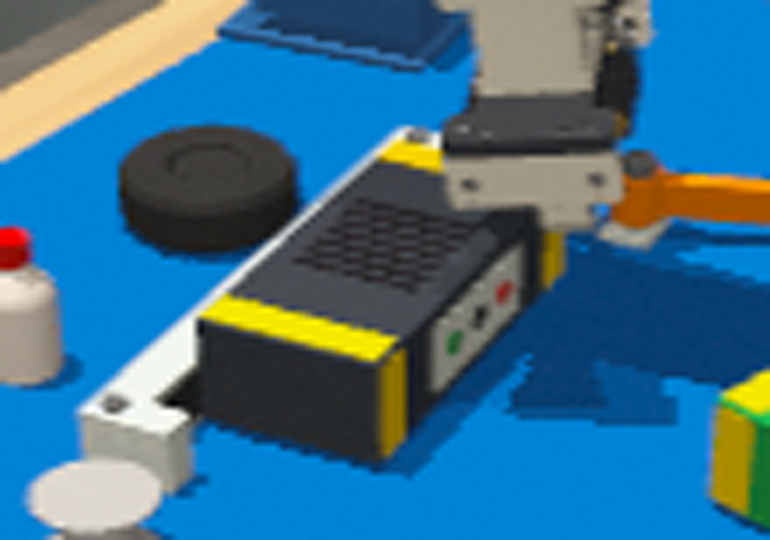

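The side view shows the box close to the bar, with the right end touching and a slight gap at the left end. Now the final nudge on the left corner.

Call:
arm_command(deltas=[{"xyz": [-1.8, -1.4, 0.3], "turn": 0, "jaw": 255}, {"xyz": [-1.7, -5.1, 0.4], "turn": 0, "jaw": 255}, {"xyz": [-0.4, -8.9, 0.4], "turn": 0, "jaw": 255}, {"xyz": [0.9, -12.7, 0.4], "turn": 0, "jaw": 255}, {"xyz": [2.7, -15.8, 0.3], "turn": 0, "jaw": 255}])

```text
clock: 21.1
position: [0.5276, 0.0597, 0.0266]
ee_rot: [-3.036, -0.748, 0.214]
force: [0.7, -0.2, 0.8]
width: 0.006
```

Call:
arm_command(deltas=[{"xyz": [0.6, 0, -0.05], "turn": 0, "jaw": 255}, {"xyz": [1.2, -0.05, -0.14], "turn": 0, "jaw": 255}, {"xyz": [1.8, -0.1, -0.22], "turn": 0, "jaw": 255}, {"xyz": [2.1, -0.1, -0.28], "turn": 0, "jaw": 255}, {"xyz": [2.1, -0.1, -0.28], "turn": 0, "jaw": 255}])

```text
clock: 21.52
position: [0.5472, 0.0693, 0.0266]
ee_rot: [-3.037, -0.746, 0.213]
force: [0.9, 0.1, 0.9]
width: 0.005
```

Call:
arm_command(deltas=[{"xyz": [0.5, 0.18, -0.1], "turn": 0, "jaw": 255}, {"xyz": [0.75, 0.27, -0.15], "turn": 0, "jaw": 255}, {"xyz": [0.95, 0.34, -0.2], "turn": 0, "jaw": 255}, {"xyz": [1.08, 0.39, -0.22], "turn": 0, "jaw": 255}, {"xyz": [1.12, 0.4, -0.22], "turn": 0, "jaw": 255}])

```text
clock: 21.93
position: [0.5543, 0.0696, 0.0263]
ee_rot: [-3.036, -0.744, 0.228]
force: [-14.9, -0.5, 6.5]
width: 0.005
```

```bash
python3 - <<'E'
from h import *
plan([])
d,o=box('t18')
plan([])
E
```

```text
t 21.93 pos [0.5543 0.0696 0.0263] dock [-109.6   99.5] z 0.0263 toolx-rel-dock 19.8 F [-14.9  -0.5   6.5] Fdockx -14.8 w 0.01
now contact [-94.3  84.8] tilt -0.145
fwd 1cm [ 0.932  0.333 -0.145]
rect centre dock [-45.9 -23.6] [ 91.2 138.5] ang 7.67
corners dock [[-91.3, 45.8], [-91.8, -92.7], [-0.6, -93.1], [-0.1, 45.5]]
t 21.98 pos [0.5542 0.0696 0.0263] dock [-109.7   99.5] z 0.0263 toolx-rel-dock 19.8 F [-13.5  -0.5   5.8] Fdockx -13.5 w 0.00
now contact [-94.3  84.8] tilt -0.145
fwd 1cm [ 0.932  0.333 -0.145]
```

Call:
arm_command(deltas=[{"xyz": [0.5, 0.18, -0.2], "turn": 0, "jaw": 255}, {"xyz": [0.55, 0.2, -0.25], "turn": 0, "jaw": 255}, {"xyz": [0.6, 0.22, -0.25], "turn": 0, "jaw": 255}, {"xyz": [0.65, 0.23, -0.25], "turn": 0, "jaw": 255}, {"xyz": [0.68, 0.24, -0.25], "turn": 0, "jaw": 255}])

```text
clock: 22.4
position: [0.5541, 0.0695, 0.0265]
ee_rot: [-3.034, -0.743, 0.25]
force: [-20.9, 1.0, 8.2]
width: 0.003
```

```bash
python3 - <<'E'
from h import *
plan([])
d,o=box('t19')
plan([(-116,76,.026),(-128,40,.026),(-128,0,.026),(-128,-40,.026),(-122,-76,.026),(-102,-82,.026)])
E
```

```text
t 22.40 pos [0.5541 0.0695 0.0265] dock [-109.9   99.4] z 0.0265 toolx-rel-dock 19.8 F [-20.9   1.    8.2] Fdockx -20.6 w 0.00
now contact [-94.5  84.8] tilt -0.159
fwd 1cm [ 0.93   0.332 -0.159]
rect centre dock [-46.1 -24.9] [ 91.4 136. ] ang 7.66
corners dock [[-91.5, 43.2], [-92.0, -92.7], [-0.6, -93.1], [-0.1, 42.9]]
t 22.45 pos [0.554  0.0696 0.0266] dock [-109.9   99.4] z 0.0266 toolx-rel-dock 19.8 F [-20.8   0.6   7.8] Fdockx -20.5 w 0.00
now contact [-94.5  84.8] tilt -0.159
(-116, 76, 0.026) [-2.28  0.12  0.4 ]
(-128, 40, 0.026) [-4.61  3.11  0.62]
(-128, 0, 0.026) [-5.95  6.88  0.66]
(-128, -40, 0.026) [-7.29 10.64  0.69]
(-122, -76, 0.026) [-7.94 14.23  0.62]
(-102, -82, 0.026) [-6.29 15.46  0.31]
fwd 1cm [ 0.93   0.332 -0.159]
```

The left corner stalled at 22 N total with no motion, so it is against the bar. Now the same check on the right.

Call:
arm_command(deltas=[{"xyz": [-2.3, 0.1, 0.3], "turn": 0, "jaw": 255}, {"xyz": [-4.6, 3.1, 0.5], "turn": 0, "jaw": 255}, {"xyz": [-5.9, 6.9, 0.6], "turn": 0, "jaw": 255}, {"xyz": [-7.3, 10.6, 0.6], "turn": 0, "jaw": 255}, {"xyz": [-7.9, 14.2, 0.6], "turn": 0, "jaw": 255}])

```text
clock: 22.87
position: [0.5481, -0.097, 0.0265]
ee_rot: [-3.035, -0.74, 0.252]
force: [0.4, 0.9, -0.0]
width: 0.0
```

Call:
arm_command(deltas=[{"xyz": [0.5, 0.4, -0.05], "turn": 0, "jaw": 255}, {"xyz": [1.0, 0.8, -0.15], "turn": 0, "jaw": 255}, {"xyz": [1.4, 1.1, -0.25], "turn": 0, "jaw": 255}, {"xyz": [1.65, 1.2, -0.3], "turn": 0, "jaw": 255}, {"xyz": [1.65, 1.2, -0.3], "turn": 0, "jaw": 255}])

```text
clock: 23.28
position: [0.5693, -0.098, 0.0264]
ee_rot: [-3.034, -0.743, 0.251]
force: [0.1, -0.2, 0.5]
width: 0.003
```

Call:
arm_command(deltas=[{"xyz": [0.46, 0.17, -0.12], "turn": 0, "jaw": 255}, {"xyz": [0.7, 0.25, -0.18], "turn": 0, "jaw": 255}, {"xyz": [0.84, 0.3, -0.22], "turn": 0, "jaw": 255}, {"xyz": [0.93, 0.33, -0.25], "turn": 0, "jaw": 255}, {"xyz": [0.95, 0.34, -0.25], "turn": 0, "jaw": 255}])

```text
clock: 23.7
position: [0.575, -0.0959, 0.0265]
ee_rot: [-3.03, -0.744, 0.264]
force: [-12.8, -1.0, 4.9]
width: 0.005
```

```bash
python3 - <<'E'
from h import *
plan([])
d,o=box('t20')
E
```

```text
t 23.70 pos [ 0.575  -0.0959  0.0265] dock [-111.8  -67.3] z 0.0265 toolx-rel-dock 20.0 F [-12.8  -1.    4.9] Fdockx -12.8 w 0.00
now contact [-96.3 -81.9] tilt -0.168
fwd 1cm [ 0.928  0.333 -0.168]
attempt to get argmax of an empty sequence
rect centre dock [-45.8  29.9] [ 91.4 132.5] ang 7.61
corners dock [[-91.2, 96.3], [-91.8, -36.2], [-0.4, -36.6], [0.2, 95.9]]
```

Call:
arm_command(deltas=[{"xyz": [0.5, 0.18, -0.2], "turn": 0, "jaw": 255}, {"xyz": [0.58, 0.21, -0.25], "turn": 0, "jaw": 255}, {"xyz": [0.63, 0.23, -0.27], "turn": 0, "jaw": 255}, {"xyz": [0.67, 0.24, -0.27], "turn": 0, "jaw": 255}, {"xyz": [0.68, 0.24, -0.27], "turn": 0, "jaw": 255}])

```text
clock: 24.17
position: [0.5757, -0.0959, 0.0269]
ee_rot: [-3.028, -0.743, 0.285]
force: [-18.3, -4.0, 5.0]
width: 0.004
```

```bash
python3 - <<'E'
from h import *
plan([])
d,o=box('t21')
plan([])
E
```

```text
t 24.17 pos [ 0.5757 -0.0959  0.0269] dock [-111.1  -67.4] z 0.0269 toolx-rel-dock 20.0 F [-18.3  -4.    5. ] Fdockx -18.7 w 0.00
now contact [-95.7 -82. ] tilt -0.181
fwd 1cm [ 0.926  0.332 -0.181]
attempt to get argmax of an empty sequence
rect centre dock [-45.4  29.5] [ 90.6 133.7] ang 8.22
corners dock [[-91.2, 96.1], [-90.4, -37.6], [0.3, -37.1], [-0.5, 96.6]]
t 24.22 pos [ 0.5757 -0.0959  0.0269] dock [-111.1  -67.4] z 0.0269 toolx-rel-dock 20.0 F [-18.6  -4.    4.8] Fdockx -18.9 w 0.01
now contact [-95.7 -82.1] tilt -0.181
fwd 1cm [ 0.926  0.332 -0.181]
```

Call:
arm_command(deltas=[{"xyz": [0.62, 0.22, -0.25], "turn": 0, "jaw": 255}, {"xyz": [0.66, 0.24, -0.27], "turn": 0, "jaw": 255}, {"xyz": [0.68, 0.25, -0.28], "turn": 0, "jaw": 255}, {"xyz": [0.7, 0.25, -0.28], "turn": 0, "jaw": 255}, {"xyz": [-0.6, -0.2, 0.1], "turn": 0, "jaw": 255}])

```text
clock: 24.63
position: [0.568, -0.0963, 0.0265]
ee_rot: [-3.027, -0.744, 0.291]
force: [1.0, -0.3, 0.0]
width: 0.002
```

Call:
arm_command(deltas=[{"xyz": [-2, -0.7, -1], "turn": 0, "jaw": 255}, {"xyz": [-4, -1.4, -3], "turn": 0, "jaw": 255}, {"xyz": [-7, -2.8, -5], "turn": 0, "jaw": 255}, {"xyz": [-10.5, -4, -7], "turn": 0, "jaw": 255}, {"xyz": [-14, -5.2, -8], "turn": 0, "jaw": 255}])

```text
clock: 25.05
position: [0.4373, -0.1109, 0.1346]
ee_rot: [-3.027, -0.748, 0.287]
force: [0.3, -0.7, 0.6]
width: 0.005
```

Call:
arm_command(deltas=[{"xyz": [-0.6, 3.5, 0], "turn": 0, "jaw": 255}, {"xyz": [-1.2, 7, 0], "turn": 0, "jaw": 255}, {"xyz": [-1.8, 10.5, 0], "turn": 0, "jaw": 255}, {"xyz": [-2.4, 14, 0], "turn": 0, "jaw": 255}, {"xyz": [-3, 17.5, 0], "turn": 0, "jaw": 255}])

```text
clock: 25.47
position: [0.4927, -0.2806, 0.1309]
ee_rot: [-3.027, -0.751, 0.285]
force: [0.6, 0.7, -0.2]
width: 0.008
```

```bash
python3 - <<'E'
from h import *
plan([])
d,o=box('t22')
r=cv2.minAreaRect((o['dockW']*1000).astype(np.float32)); print('dock',r)
print('keeper',o['keeprect'] if 'keeprect' in o else None)
snap('side','s22')
A=cv2.resize(cv2.imread('pics/t22.png')[110:230,180:370],None,fx=4,fy=4,interpolation=cv2.INTER_NEAREST);cv2.imwrite('pics/t22z.png',A)
E
```

```text
t 25.47 pos [ 0.4927 -0.2806  0.1309] dock [-218.6 -239. ] z 0.1309 toolx-rel-dock 20.3 F [ 0.6  0.7 -0.2] Fdockx 0.7 w 0.01
now contact [-203.1 -253.6] tilt -0.182
fwd 1cm [ 0.924  0.337 -0.182]
stripes: centre dock [-46.6   0.8] relyaw -0.30 sep 165.4 [259, 261]
rect centre dock [-45.7   1.7] [ 91.4 189.2] ang 8.12
corners dock [[-91.8, 96.1], [-91.0, -93.1], [0.4, -92.7], [-0.4, 96.5]]
dock ((678.029052734375, -13.652801513671875), (44.331817626953125, 298.7967834472656), 7.994961738586426)
keeper ((558.03125, -201.60360717773438), (110.92902374267578, 23.6534423828125), 29.060121536254883)
```

View pics/t22z.png

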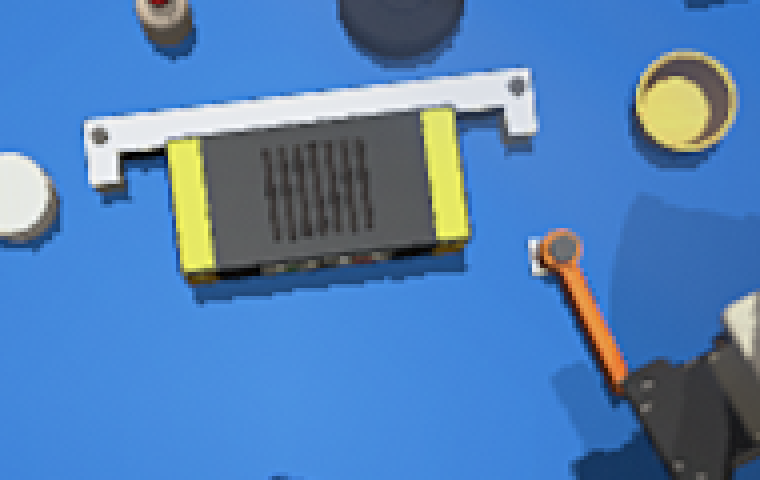

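View pics/s22.png

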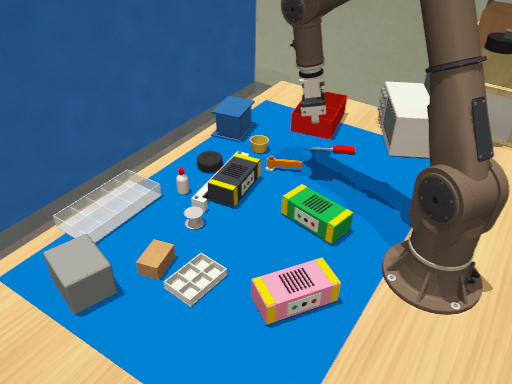

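The top and side views show the transformer flush against the bar between the ears (dock x -45.7 mm, yaw within ±0.3°). Nothing else has been disturbed. The keeper is still open, from (562,248) to (622,385) in the crop. Now planning its swing.

```bash
cat > kp.py <<'E'
from h import *
def ext(n,a=20):
    d=np.degrees(np.arctan2(n[1],n[0]))-a
    return 9.5*abs(np.cos(np.radians(d)))+19*abs(np.sin(np.radians(d)))
def ctr(phi,clear=0,r=85):
    u=np.array([-np.sin(phi),np.cos(phi)]);n=np.array([np.cos(phi),np.sin(phi)])
    return np.array([-100,-155])+r*u-(6+ext(n)+clear)*n
E
python3 - <<'E'
from kp import *
s,T,a=state();p=s['position']
q=ctr(1.94,8); print('pre',q.round(1),goto(q,.12,T,p),goto(q,.03,T,p))
base=goto(q,.03,T,p)
ph=np.linspace(1.84,-.04,20)
prev=base
for i,f in enumerate(ph):
    g=goto(ctr(f),.03,T,p)
    if i%5==0: b=prev
    print(i,f.round(2),ctr(f).round(1),(g-b).round(2)); prev=g
E
```

```text
t 25.57 pos [ 0.4922 -0.2858  0.1301] dock [-219.8 -244.1] z 0.1301 toolx-rel-dock 19.8 F [0.4 1.  0.2] Fdockx 0.5 w 0.01
pre [-167.3 -216.6] [ 5.95 -0.8   0.  ] [ 7.54 -0.35  8.85]
0 1.84 [-175.1 -202.4] [-0.25 -1.6   0.13]
1 1.74 [-179.3 -195.4] [-0.41 -2.39  0.2 ]
2 1.64 [-182.9 -187.9] [-0.49 -3.22  0.25]
3 1.54 [-185.7 -179.8] [-0.48 -4.08  0.3 ]
4 1.44 [-187.8 -171.3] [-0.39 -4.94  0.33]
5 1.35 [-188.9 -162.4] [ 0.19 -0.88  0.01]
6 1.25 [-189.1 -153.3] [ 0.48 -1.75  0.  ]
7 1.15 [-188.3 -144. ] [ 0.86 -2.6  -0.02]
8 1.05 [-186.4 -134.7] [ 1.35 -3.41 -0.07]
9 0.95 [-183.4 -125.5] [ 1.93 -4.18 -0.13]
10 0.85 [-179.4 -116.6] [ 0.67 -0.71 -0.09]
11 0.75 [-174.2 -108. ] [ 1.43 -1.34 -0.19]
12 0.65 [-168.1 -100.1] [ 2.27 -1.89 -0.31]
13 0.55 [-161.   -92.8] [ 3.17 -2.34 -0.45]
14 0.45 [-153.   -86.3] [ 4.12 -2.69 -0.6 ]
15 0.36 [-144.3  -80.8] [ 1.   -0.23 -0.17]
16 0.26 [-138.2  -77.2] [ 1.68 -0.38 -0.28]
17 0.16 [-132.1  -74. ] [ 2.35 -0.47 -0.4 ]
18 0.06 [-125.5  -71.4] [ 3.05 -0.5  -0.52]
19 -0.04 [-118.6  -69.2] [ 3.76 -0.48 -0.65]
```

Call:
arm_command(deltas=[{"xyz": [3, -0.4, 0], "turn": 0, "jaw": 255}, {"xyz": [6, -0.8, 0], "turn": 0, "jaw": 255}, {"xyz": [6.5, -0.6, 3], "turn": 0, "jaw": 255}, {"xyz": [7, -0.5, 6], "turn": 0, "jaw": 255}, {"xyz": [7.5, -0.4, 8.8], "turn": 0, "jaw": 255}])

```text
clock: 25.98
position: [0.5409, -0.2492, 0.0295]
ee_rot: [-3.031, -0.743, 0.286]
force: [-0.3, -1.0, 0.1]
width: 0.007
```

Call:
arm_command(deltas=[{"xyz": [-0.2, -1.6, 0.1], "turn": 0, "jaw": 255}, {"xyz": [-0.4, -2.4, 0.2], "turn": 0, "jaw": 255}, {"xyz": [-0.5, -3.2, 0.25], "turn": 0, "jaw": 255}, {"xyz": [-0.5, -4.1, 0.3], "turn": 0, "jaw": 255}, {"xyz": [-0.4, -4.9, 0.33], "turn": 0, "jaw": 255}])

```text
clock: 26.4
position: [0.5149, -0.2071, 0.0307]
ee_rot: [-3.032, -0.744, 0.283]
force: [-0.5, 0.2, -0.1]
width: 0.011
```

```bash
python3 - <<'E'
from kp import *
s,T,a=state();p=s['position']
prev=np.zeros(3)
for i,f in enumerate(np.linspace(1.84,-.04,20)):
    if i<4: continue
    g=goto(ctr(f),.03,T,p)
    if i%5==0: b=prev if i>5 else np.zeros(3)
    if i>4: print(i,f.round(2),(g-b).round(2)); 
    prev=g
d=snap('top','t23');snap('side','s23')
cv2.imwrite('pics/k23.png',np.hstack([cv2.resize(cv2.imread('pics/t23.png')[110:240,180:370],(400,280)),cv2.resize(cv2.imread('pics/s23.png')[90:230,180:380],(400,280))]))
E
```

```text
t 26.40 pos [ 0.5149 -0.2071  0.0307] dock [-186.6 -169.2] z 0.0307 toolx-rel-dock 19.9 F [-0.5  0.2 -0.1] Fdockx -0.4 w 0.01
5 1.35 [ 0.02 -0.71  0.1 ]
6 1.25 [ 0.31 -1.58  0.09]
7 1.15 [ 0.7  -2.43  0.07]
8 1.05 [ 1.19 -3.24  0.02]
9 0.95 [ 1.77 -4.01 -0.04]
10 0.85 [ 0.68 -0.7  -0.09]
11 0.75 [ 1.44 -1.34 -0.19]
12 0.65 [ 2.27 -1.88 -0.31]
13 0.55 [ 3.18 -2.34 -0.44]
14 0.45 [ 4.13 -2.68 -0.59]
15 0.36 [ 1.   -0.23 -0.17]
16 0.26 [ 1.68 -0.37 -0.28]
17 0.16 [ 2.35 -0.46 -0.4 ]
18 0.06 [ 3.05 -0.49 -0.52]
19 -0.04 [ 3.77 -0.47 -0.64]
```

View pics/k23.png

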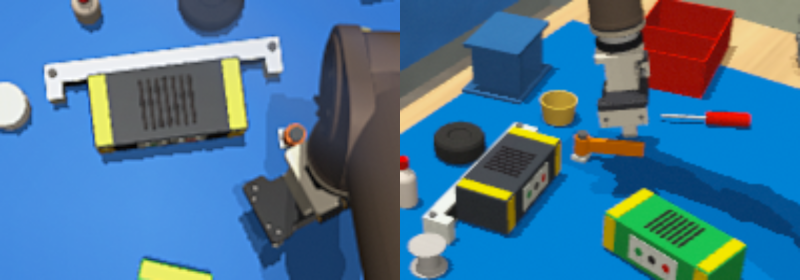

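The pictures show the finger on the keeper's outer side, at about (625,125) in the right half, and the keeper swinging. Continuing.

Call:
arm_command(deltas=[{"xyz": [0.0, -0.7, 0.05], "turn": 0, "jaw": 255}, {"xyz": [0.3, -1.6, 0.05], "turn": 0, "jaw": 255}, {"xyz": [0.7, -2.4, 0.05], "turn": 0, "jaw": 255}, {"xyz": [1.2, -3.2, 0], "turn": 0, "jaw": 255}, {"xyz": [1.8, -4.0, -0.05], "turn": 0, "jaw": 255}])

```text
clock: 26.92
position: [0.5123, -0.161, 0.0299]
ee_rot: [-3.03, -0.746, 0.283]
force: [0.4, -0.3, -0.1]
width: 0.008
```

Call:
arm_command(deltas=[{"xyz": [0.7, -0.7, -0.1], "turn": 0, "jaw": 255}, {"xyz": [1.4, -1.3, -0.2], "turn": 0, "jaw": 255}, {"xyz": [2.3, -1.9, -0.3], "turn": 0, "jaw": 255}, {"xyz": [3.2, -2.3, -0.45], "turn": 0, "jaw": 255}, {"xyz": [4.1, -2.7, -0.6], "turn": 0, "jaw": 255}])

```text
clock: 27.33
position: [0.5374, -0.117, 0.0301]
ee_rot: [-3.03, -0.747, 0.283]
force: [-0.4, 0.1, -0.5]
width: 0.006
```

```bash
python3 - <<'E'
from kp import *
s,T,a=state();p=s['position']
for f in (.36,.26,.16,.06,0,-.04,-.08): print(f,ctr(f).round(1),goto(ctr(f),.03,T,p))
d=snap('top','t24');snap('side','s24')
cv2.imwrite('pics/k24.png',np.hstack([cv2.resize(cv2.imread('pics/t24.png')[110:240,180:370],(400,280)),cv2.resize(cv2.imread('pics/s24.png')[90:230,180:380],(400,280))]))
E
```

```text
t 27.33 pos [ 0.5374 -0.117   0.0301] dock [-151.9  -83.1] z 0.0301 toolx-rel-dock 20.1 F [-0.4  0.1 -0.5] Fdockx -0.3 w 0.01
0.36 [-144.6  -81. ] [ 0.75  0.05 -0.13]
0.26 [-138.4  -77.3] [ 1.45 -0.1  -0.24]
0.16 [-132.2  -74.1] [ 2.13 -0.19 -0.36]
0.06 [-125.6  -71.4] [ 2.83 -0.22 -0.48]
0 [-121.4  -70. ] [ 3.26 -0.21 -0.56]
-0.04 [-118.6  -69.2] [ 3.56 -0.19 -0.61]
-0.08 [-115.7  -68.5] [ 3.85 -0.16 -0.66]
```

View pics/k24.png

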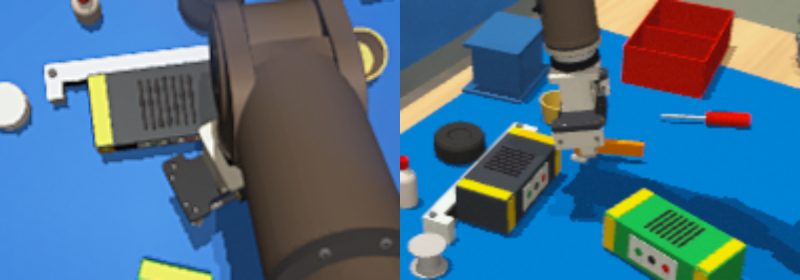

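```bash
python3 - <<'E'
import cv2,numpy as np
a=[cv2.resize(cv2.imread(f'pics/{n}.png')[110:200,230:350],(400,300),interpolation=cv2.INTER_CUBIC) for n in('s22','s23','s24')]
cv2.imwrite('pics/k24b.png',np.vstack([np.hstack([a[0],a[1]]),np.hstack([a[2],cv2.resize(cv2.imread('pics/t24.png')[150:230,250:356],(400,300))])]))
E
```

```text
(no output)
```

View pics/k24b.png

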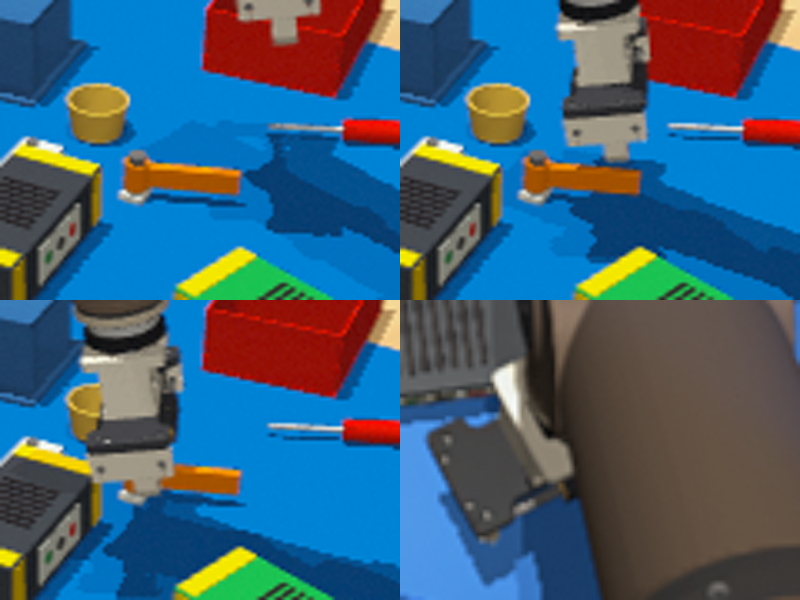

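```bash
python3 - <<'E'
from kp import *
d=dict(np.load('s23.npz'))
def proj(d,p):
    T=np.linalg.inv(d['cam_to_world']);q=T@np.r_[p,1];K=d['camera_matrix'];return np.array([K[0,0]*q[0]/-q[2]+K[0,2],K[1,1]*-q[1]/-q[2]+K[1,2]])
c=lambda u:((u-[230,110])*[400/120,300/90]).round()
print('tcp23',proj(d,[.5149,-.2071,.0307]),c(proj(d,[.5149,-.2071,.0307])))
print('tcp24',proj(d,[.5374,-.117,.0301]),c(proj(d,[.5374,-.117,.0301])))
for z in(.014,.04): 
  for f in(1.94,1.7,1.5):
    w=toworld((np.array([-100,-155])+105*np.array([-np.sin(f),np.cos(f)]))/1000); print('tip',f,z,c(proj(d,[*w,z])))
for k in('s22','s23','s24'):
    d=dict(np.load(k+'.npz'));P=pts(d);h=cv2.cvtColor(d['frame'],cv2.COLOR_RGB2HSV)
    m=(h[...,0]>8)&(h[...,0]<20)&(h[...,1]>150)&(P[...,2]>.01)&(P[...,2]<.055)&(P[...,1]<-.1)&(P[...,1]>-.3)&(P[...,0]>.45)
    q=P[m]; i=q[:,0].argmin(); print(k,m.sum(),q.min(0),q.max(0),q[i])
d=dict(np.load('t24.npz'));P=pts(d);h=cv2.cvtColor(d['frame'],cv2.COLOR_RGB2HSV)
E
```

```text
tcp23 [296.29852887 165.00546072] [221. 183.]
tcp24 [276.50074732 175.67703272] [155. 219.]
tip 1.94 0.014 [239. 188.]
tip 1.7 0.014 [236. 202.]
tip 1.5 0.014 [229. 213.]
tip 1.94 0.04 [241. 167.]
tip 1.7 0.04 [238. 180.]
tip 1.5 0.04 [231. 191.]
s22 240 [ 0.50426047 -0.22760847  0.01359405] [ 0.61209712 -0.16620577  0.04435495] [ 0.50426047 -0.21877391  0.04037603]
s23 253 [ 0.50317563 -0.22932372  0.01194916] [ 0.60957841 -0.16464634  0.046889  ] [ 0.50317563 -0.21722327  0.03763835]
s24 151 [ 0.50520158 -0.22986876  0.01435096] [ 0.60086122 -0.16167948  0.04434782] [ 0.50520158 -0.21515736  0.03000309]
```

```bash
python3 - <<'E'
from kp import *
d=dict(np.load('s24.npz'));P=pts(d)
cv2.imwrite('pics/k24c.png',cv2.resize(cv2.imread('pics/s24.png')[125:195,245:325],(800,600)[:2] and (800,600),interpolation=cv2.INTER_NEAREST))
for v in range(155,185,2): print(v,[(tuple((P[v,u]*1000).astype(int))) for u in range(266,284,4)])
E
```

```text
155 [(np.int64(521), np.int64(-21), np.int64(164)), (np.int64(513), np.int64(-29), np.int64(163)), (np.int64(501), np.int64(-33), np.int64(164)), (np.int64(492), np.int64(-41), np.int64(164)), (np.int64(610), np.int64(-277), np.int64(-1))]
157 [(np.int64(522), np.int64(-23), np.int64(156)), (np.int64(513), np.int64(-31), np.int64(154)), (np.int64(501), np.int64(-33), np.int64(158)), (np.int64(493), np.int64(-43), np.int64(156)), (np.int64(600), np.int64(-260), np.int64(3))]
159 [(np.int64(-60), np.int64(934), np.int64(872)), (np.int64(516), np.int64(-35), np.int64(144)), (np.int64(505), np.int64(-40), np.int64(146)), (np.int64(494), np.int64(-45), np.int64(147)), (np.int64(566), np.int64(-199), np.int64(39))]
161 [(np.int64(524), np.int64(-27), np.int64(139)), (np.int64(514), np.int64(-32), np.int64(140)), (np.int64(504), np.int64(-39), np.int64(140)), (np.int64(494), np.int64(-46), np.int64(140)), (np.int64(484), np.int64(-52), np.int64(140))]
163 [(np.int64(524), np.int64(-27), np.int64(132)), (np.int64(515), np.int64(-35), np.int64(131)), (np.int64(502), np.int64(-37), np.int64(13
[... 1758 characters left out ...]
(np.int64(577), np.int64(-118), np.int64(0)), (np.int64(565), np.int64(-123), np.int64(1)), (np.int64(555), np.int64(-134), np.int64(0)), (np.int64(545), np.int64(-142), np.int64(-1)), (np.int64(531), np.int64(-144), np.int64(3))]
181 [(np.int64(571), np.int64(-109), np.int64(0)), (np.int64(559), np.int64(-115), np.int64(0)), (np.int64(549), np.int64(-124), np.int64(0)), (np.int64(538), np.int64(-130), np.int64(0)), (np.int64(528), np.int64(-140), np.int64(-1))]
183 [(np.int64(564), np.int64(-98), np.int64(0)), (np.int64(555), np.int64(-107), np.int64(0)), (np.int64(542), np.int64(-111), np.int64(2)), (np.int64(532), np.int64(-120), np.int64(0)), (np.int64(520), np.int64(-125), np.int64(2))]
```

View pics/k24c.png

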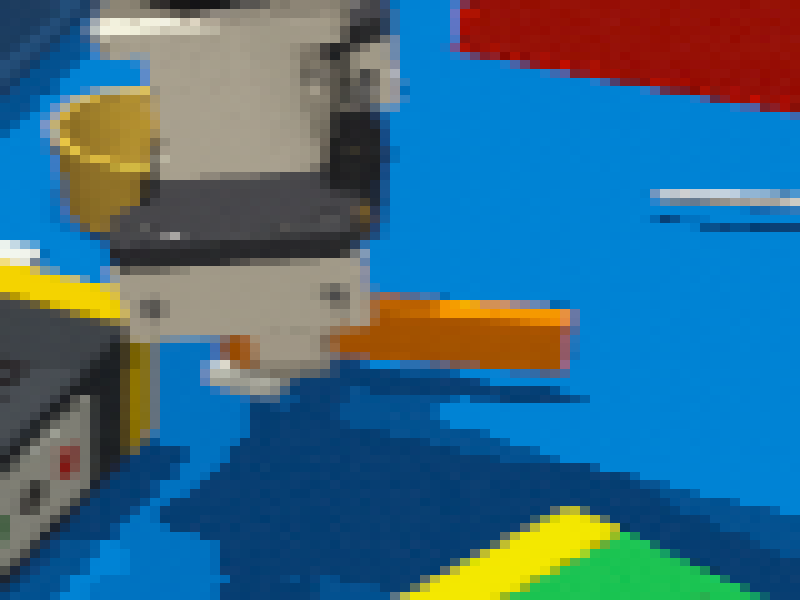

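```bash
python3 - <<'E'
from kp import *
def proj(d,p):
    T=np.linalg.inv(d['cam_to_world']);q=T@np.r_[p,1];K=d['camera_matrix'];return np.array([K[0,0]*q[0]/-q[2]+K[0,2],K[1,1]*-q[1]/-q[2]+K[1,2]])
for k,p in(('s0',(.2373,-.5777,.1945)),('s1',(.4996,.0631,.0233)),('s22',(.4927,-.2806,.1309)),('s17',(.5776,-.096,.0265))):
    d=dict(np.load((k if k!='s0' else 'side0')+'.npz'));P=pts(d)
    c=np.linalg.norm(P[...,:2]-np.array(p[:2]),axis=-1)
    m=(c<.05)&(d['depth']>0)&(P[...,2]>.012)
    z=P[m][:,2]; print(k,p,'tcp px',proj(d,p).round(),'near z pcts',np.percentile(z,[0,1,3,5,10]).round(3) if len(z) else None)
a=[cv2.resize(cv2.imread(f)[y:y+75,x:x+100],(400,300),interpolation=cv2.INTER_NEAREST) for f,x,y in(('pics/side0.png',390,30),('pics/s1.png',200,150),('pics/s22.png',280,70),('pics/s17.png',220,120))]
cv2.imwrite('pics/cmp.png',np.vstack([np.hstack(a[:2]),np.hstack(a[2:])]))
E
```

```text
s0 (0.2373, -0.5777, 0.1945) tcp px [424. 101.] near z pcts [0.012 0.031 0.064 0.095 0.156]
s1 (0.4996, 0.0631, 0.0233) tcp px [255. 211.] near z pcts [0.013 0.123 0.137 0.14  0.214]
s22 (0.4927, -0.2806, 0.1309) tcp px [315. 132.] near z pcts [0.16  0.175 0.189 0.253 0.277]
s17 (0.5776, -0.096, 0.0265) tcp px [262. 176.] near z pcts [0.013 0.02  0.038 0.06  0.142]
```

View pics/cmp.png

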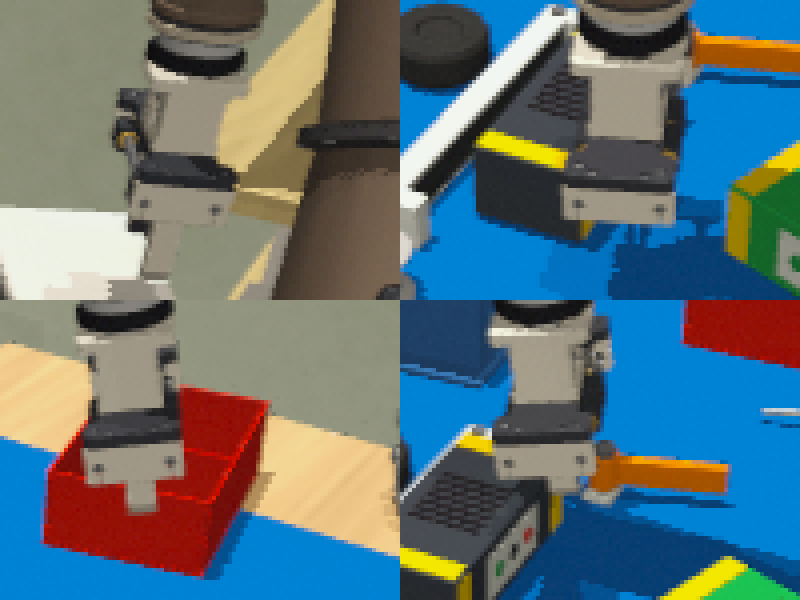

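The pictures and depth data show why the keeper did not move. The closed fingertips end about 30 mm above the reported TCP, so the finger passed over the keeper. I'll lift, go back to the outer side, and come down lower while watching the force.

```bash
python3 - <<'E'
from kp import *
s,T,a=state();p=s['position'];q=ctr(1.94,9)
for z in(.07,.03,.01,.002): print(z,goto(q,z,T,p))
print(goto([-152,-83],.07,T,p), (T.T@[0,0,-1]).round(3))
E
```

```text
t 27.43 pos [ 0.5382 -0.1158  0.0301] dock [-150.9  -82. ] z 0.0301 toolx-rel-dock 20.2 F [-0.4  0.   0.4] Fdockx -0.3 w 0.01
0.07 [-6.77 12.   -3.5 ]
0.03 [-6.09 12.2   0.44]
0.01 [-5.74 12.31  2.41]
0.002 [-5.61 12.35  3.19]
[-0.82 -0.15 -3.91] [0.171 0.051 0.984]
```

Call:
arm_command(deltas=[{"xyz": [-0.8, -0.1, -3.9], "turn": 0, "jaw": 255}, {"xyz": [-2.5, 3.5, -3.8], "turn": 0, "jaw": 255}, {"xyz": [-4.0, 7.0, -3.7], "turn": 0, "jaw": 255}, {"xyz": [-5.5, 10.2, -3.6], "turn": 0, "jaw": 255}, {"xyz": [-6.8, 12, -3.5], "turn": 0, "jaw": 255}])

```text
clock: 27.85
position: [0.5403, -0.258, 0.0702]
ee_rot: [-3.033, -0.744, 0.282]
force: [0.1, -0.1, -0.3]
width: 0.002
```

Call:
arm_command(deltas=[{"xyz": [0.35, 0.1, 2], "turn": 0, "jaw": 255}, {"xyz": [0.7, 0.2, 4], "turn": 0, "jaw": 255}, {"xyz": [0.85, 0.25, 5], "turn": 0, "jaw": 255}, {"xyz": [0.95, 0.28, 5.5], "turn": 0, "jaw": 255}, {"xyz": [1.0, 0.3, 5.8], "turn": 0, "jaw": 255}])

```text
clock: 28.27
position: [0.5398, -0.2578, 0.0106]
ee_rot: [-3.032, -0.745, 0.284]
force: [0.1, -0.0, -0.3]
width: 0.004
```

```bash
python3 - <<'E'
from kp import *
s,T,a=state();p=s['position']
print(ctr(1.94,9))
snap('side','s25');d=dict(np.load('s25.npz'));P=pts(d)
m=(np.linalg.norm(P[...,:2]-p[:2],axis=-1)<.03)&(P[...,2]>.008)&(d['depth']>0);print(np.sort(P[m][:,2])[:8])
cv2.imwrite('pics/k25.png',cv2.resize(cv2.imread('pics/s25.png')[100:190,240:360],(800,600),interpolation=cv2.INTER_NEAREST))
E
```

```text
t 28.27 pos [ 0.5398 -0.2578  0.0106] dock [-168.8 -222.9] z 0.0106 toolx-rel-dock 20.0 F [ 0.1 -0.  -0.3] Fdockx 0.1 w 0.00
[-166.93495482 -217.55791834]
[0.03854733 0.04343133 0.04572335 0.04630556 0.04634815 0.04813817
 0.04839935 0.05020628]
```

View pics/k25.png

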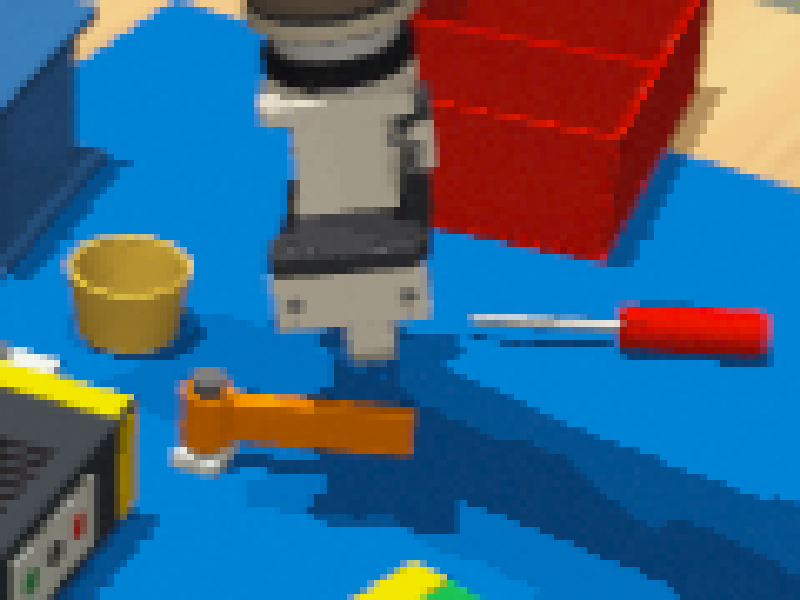

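The tip is at z about 0.04 while the reported TCP is 0.011. I'll go 18 mm lower to put it at keeper height.

Call:
arm_command(deltas=[{"xyz": [0.07, 0.02, 0.4], "turn": 0, "jaw": 255}, {"xyz": [0.14, 0.04, 0.8], "turn": 0, "jaw": 255}, {"xyz": [0.2, 0.06, 1.2], "turn": 0, "jaw": 255}, {"xyz": [0.26, 0.08, 1.5], "turn": 0, "jaw": 255}, {"xyz": [0.3, 0.09, 1.7], "turn": 0, "jaw": 255}])

```text
clock: 28.73
position: [0.54, -0.2577, -0.0069]
ee_rot: [-3.032, -0.745, 0.283]
force: [0.2, -0.4, 0.3]
width: 0.003
```

```bash
python3 - <<'E'
from kp import *
s,T,a=state();p=s['position'];z=-.006
prev=np.zeros(3)
for i,f in enumerate(np.linspace(1.84,-.02,20)):
    g=goto(ctr(f)-[6.5,0],z,T,p)
    if i%5==0: b=prev
    print(i,f.round(2),(ctr(f)-[6.5,0]).round(1),(g-b).round(2)); prev=g
snap('side','s26');d=dict(np.load('s26.npz'));P=pts(d)
m=(np.linalg.norm(P[...,:2]-p[:2],axis=-1)<.03)&(P[...,2]>.008)&(d['depth']>0);print(np.sort(P[m][:,2])[:8])
cv2.imwrite('pics/k26.png',cv2.resize(cv2.imread('pics/s26.png')[100:190,240:360],(600,450),interpolation=cv2.INTER_NEAREST))
E
```

```text
t 28.73 pos [ 0.54   -0.2577 -0.0069] dock [-168.6 -222.8] z -0.0069 toolx-rel-dock 20.0 F [ 0.2 -0.4  0.3] Fdockx 0.2 w 0.00
0 1.84 [-181.6 -202.4] [-0.53 -2.36  0.12]
1 1.74 [-185.8 -195.5] [-0.68 -3.15  0.19]
2 1.64 [-189.3 -188. ] [-0.76 -3.97  0.24]
3 1.55 [-192.1 -180.1] [-0.76 -4.82  0.29]
4 1.45 [-194.2 -171.7] [-0.66 -5.68  0.31]
5 1.35 [-195.4 -162.9] [ 0.18 -0.86  0.01]
6 1.25 [-195.6 -153.9] [ 0.46 -1.72  0.01]
7 1.15 [-194.9 -144.7] [ 0.84 -2.56 -0.02]
8 1.06 [-193.1 -135.5] [ 1.32 -3.37 -0.06]
9 0.96 [-190.2 -126.4] [ 1.89 -4.13 -0.12]
10 0.86 [-186.3 -117.5] [ 0.66 -0.7  -0.09]
11 0.76 [-181.4 -109. ] [ 1.4  -1.34 -0.19]
12 0.67 [-175.4 -101. ] [ 2.22 -1.89 -0.3 ]
13 0.57 [-168.5  -93.7] [ 3.11 -2.35 -0.44]
14 0.47 [-160.8  -87.2] [ 4.05 -2.7  -0.58]
15 0.37 [-152.2  -81.6] [ 0.98 -0.25 -0.16]
16 0.27 [-145.7  -77.7] [ 1.7  -0.4  -0.28]
17 0.18 [-139.7  -74.6] [ 2.37 -0.49 -0.4 ]
18 0.08 [-133.3  -71.8] [ 3.05 -0.54 -0.52]
19 -0.02 [-126.5  -69.6] [ 3.76 -0.52 -0.64]
[0.02100771 0.02229942 0.02557216 0.02789131 0.03350684 0.03390501
 0.03434725 0.03443643]
```

View pics/k26.png

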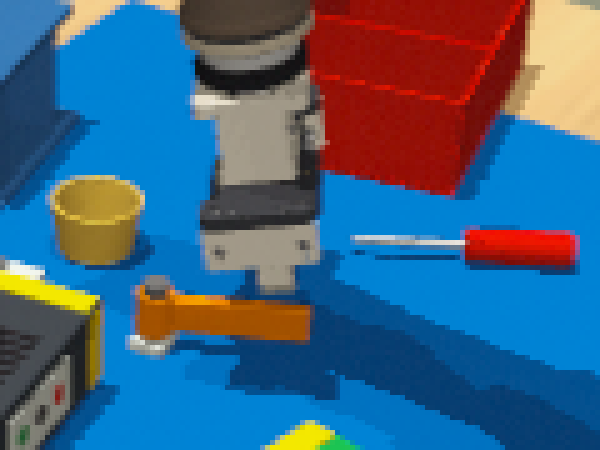

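Call:
arm_command(deltas=[{"xyz": [-0.4, -1.2, 0.08], "turn": 0, "jaw": 255}, {"xyz": [-0.55, -2.3, 0.12], "turn": 0, "jaw": 255}, {"xyz": [-0.7, -3.2, 0.19], "turn": 0, "jaw": 255}, {"xyz": [-0.76, -4.0, 0.24], "turn": 0, "jaw": 255}, {"xyz": [-0.76, -4.8, 0.28], "turn": 0, "jaw": 255}])

```text
clock: 29.2
position: [0.5107, -0.2182, -0.0059]
ee_rot: [-3.033, -0.745, 0.283]
force: [1.1, -0.3, -0.3]
width: 0.004
```

```bash
python3 - <<'E'
from kp import *
s,T,a=state();p=s['position'];z=-.006
prev=np.zeros(3);b=prev
for i,f in enumerate(np.linspace(1.84,-.02,20)):
    if i<4: continue
    g=goto(ctr(f)-[6.5,0],z,T,p)
    if i%5==4: b=prev
    print(i,f.round(2),(g-b).round(2)); prev=g
snap('side','s27')
cv2.imwrite('pics/k27.png',cv2.resize(cv2.imread('pics/s27.png')[100:190,240:360],(600,450),interpolation=cv2.INTER_NEAREST))
E
```

```text
t 29.20 pos [ 0.5107 -0.2182 -0.0059] dock [-192.2 -179.7] z -0.0059 toolx-rel-dock 20.0 F [ 1.1 -0.3 -0.3] Fdockx 1.1 w 0.00
4 1.45 [ 0.09 -0.82  0.04]
5 1.35 [ 0.27 -1.68  0.05]
6 1.25 [ 0.56 -2.54  0.04]
7 1.15 [ 0.93 -3.38  0.02]
8 1.06 [ 1.41 -4.19 -0.03]
9 0.96 [ 0.57 -0.76 -0.06]
10 0.86 [ 1.23 -1.47 -0.14]
11 0.76 [ 1.97 -2.1  -0.24]
12 0.67 [ 2.79 -2.65 -0.36]
13 0.57 [ 3.68 -3.11 -0.49]
14 0.47 [ 0.94 -0.36 -0.15]
15 0.37 [ 1.92 -0.6  -0.31]
16 0.27 [ 2.65 -0.75 -0.43]
17 0.18 [ 3.31 -0.84 -0.54]
18 0.08 [ 4.   -0.89 -0.66]
19 -0.02 [ 0.7   0.02 -0.12]
```

View pics/k27.png

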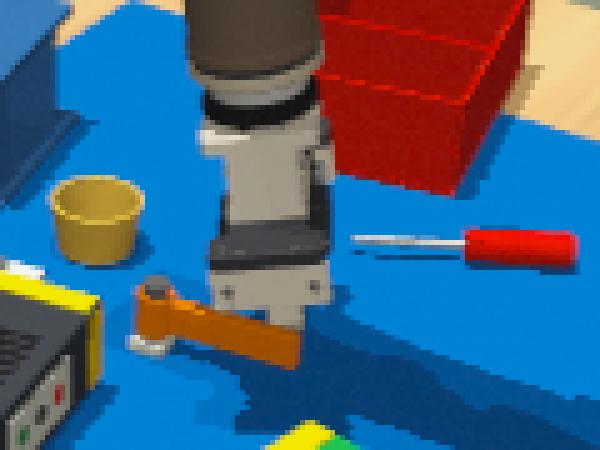

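The keeper is swinging now, but the contact is close to its tip. I'll move the contact nearer the pivot and go on.

```bash
python3 - <<'E'
from kp import *
s,T,a=state();p=s['position'];z=-.006
prev=np.zeros(3);b=prev
for i,f in enumerate(np.linspace(1.48,.05,15)):
    q=ctr(f,r=72)-[4,0]
    g=goto(q,z,T,p)
    if i%5==0: b=prev
    print(i,f.round(2),q.round(1),(g-b).round(2)); prev=g
E
```

```text
t 29.25 pos [ 0.51   -0.2163 -0.0059] dock [-192.6 -177.7] z -0.0059 toolx-rel-dock 20.1 F [-0.5  1.   0.5] Fdockx -0.4 w 0.00
0 1.48 [-178.2 -175.6] [ 1.41  0.28 -0.26]
1 1.38 [-179.9 -167.9] [ 1.52 -0.5  -0.23]
2 1.28 [-180.7 -159.8] [ 1.71 -1.29 -0.23]
3 1.17 [-180.6 -151.5] [ 2.   -2.07 -0.24]
4 1.07 [-179.5 -143.1] [ 2.39 -2.82 -0.27]
5 0.97 [-177.4 -134.7] [ 0.48 -0.72 -0.05]
6 0.87 [-174.2 -126.5] [ 1.05 -1.39 -0.11]
7 0.76 [-170.  -118.6] [ 1.71 -1.99 -0.2 ]
8 0.66 [-164.8 -111.1] [ 2.44 -2.52 -0.3 ]
9 0.56 [-158.6 -104.3] [ 3.24 -2.95 -0.42]
10 0.46 [-151.6  -98.2] [ 0.86 -0.34 -0.13]
11 0.36 [-143.8  -93. ] [ 1.76 -0.57 -0.28]
12 0.25 [-138.8  -89.7] [ 2.33 -0.72 -0.37]
13 0.15 [-133.7  -86.7] [ 2.9  -0.82 -0.47]
14 0.05 [-128.2  -84.1] [ 3.49 -0.88 -0.57]
```

Call:
arm_command(deltas=[{"xyz": [1.3, 0.2, -0.2], "turn": 0, "jaw": 255}, {"xyz": [1.5, -0.5, -0.23], "turn": 0, "jaw": 255}, {"xyz": [1.7, -1.3, -0.23], "turn": 0, "jaw": 255}, {"xyz": [2.0, -2.1, -0.24], "turn": 0, "jaw": 255}, {"xyz": [2.4, -2.8, -0.27], "turn": 0, "jaw": 255}])

```text
clock: 29.67
position: [0.5182, -0.1793, -0.0061]
ee_rot: [-3.03, -0.748, 0.284]
force: [0.7, -2.1, 0.4]
width: 0.006
```

Call:
arm_command(deltas=[{"xyz": [0.5, -0.7, -0.05], "turn": 0, "jaw": 255}, {"xyz": [1.0, -1.4, -0.1], "turn": 0, "jaw": 255}, {"xyz": [1.7, -2.0, -0.2], "turn": 0, "jaw": 255}, {"xyz": [2.4, -2.5, -0.3], "turn": 0, "jaw": 255}, {"xyz": [3.2, -2.9, -0.4], "turn": 0, "jaw": 255}])

```text
clock: 30.08
position: [0.5336, -0.1377, -0.0062]
ee_rot: [-3.03, -0.748, 0.285]
force: [-0.9, -1.1, 1.2]
width: 0.004
```

```bash
python3 - <<'E'
from kp import *
s,T,a=state();p=s['position'];z=-.006
for f in(.46,.36,.25,.15,.05,0,-.05): print(f,goto(ctr(f,r=72)-[4,0],z,T,p))
snap('side','s28')
cv2.imwrite('pics/k28.png',cv2.resize(cv2.imread('pics/s28.png')[100:190,220:340],(600,450),interpolation=cv2.INTER_NEAREST))
E
```

```text
t 30.08 pos [ 0.5336 -0.1377 -0.0062] dock [-158.5 -103.1] z -0.0062 toolx-rel-dock 20.1 F [-0.9 -1.1  1.2] Fdockx -1.0 w 0.00
0.46 [ 0.79 -0.22 -0.15]
0.36 [ 1.67 -0.45 -0.3 ]
0.25 [ 2.3  -0.61 -0.4 ]
0.15 [ 2.86 -0.71 -0.49]
0.05 [ 3.44 -0.77 -0.59]
0 [ 3.74 -0.78 -0.64]
-0.05 [ 4.04 -0.78 -0.7 ]
```

View pics/k28.png

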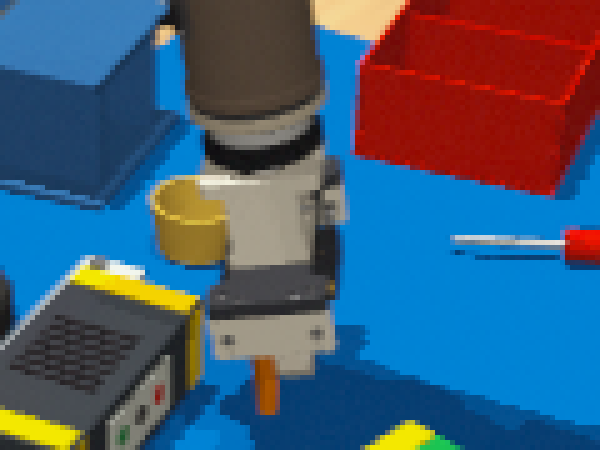

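Call:
arm_command(deltas=[{"xyz": [0.8, -0.2, -0.15], "turn": 0, "jaw": 255}, {"xyz": [1.6, -0.45, -0.3], "turn": 0, "jaw": 255}, {"xyz": [2.3, -0.6, -0.4], "turn": 0, "jaw": 255}, {"xyz": [2.8, -0.7, -0.5], "turn": 0, "jaw": 255}, {"xyz": [3.1, -0.75, -0.55], "turn": 0, "jaw": 255}])

```text
clock: 30.55
position: [0.5602, -0.1137, -0.0059]
ee_rot: [-3.028, -0.751, 0.282]
force: [-1.6, -1.3, 0.5]
width: 0.003
```

```bash
python3 - <<'E'
from kp import *
s,T,a=state();p=s['position'];z=-.006
for f in(.05,0,-.05,-.1): print(f,goto(ctr(f,r=72)-[4,0],z,T,p))
snap('side','s29');d=dict(np.load('s29.npz'))
P=pts(d);h=cv2.cvtColor(d['frame'],cv2.COLOR_RGB2HSV)
m=(h[...,0]>8)&(h[...,0]<20)&(h[...,1]>150)&(P[...,2]>.01)&(P[...,2]<.055)&(P[...,1]<-.03)&(P[...,1]>-.3)&(P[...,0]>.45)
q=P[m];i=q[:,1].argmax();print(m.sum(),todock(q[i,:2])*1000,q[i])
cv2.imwrite('pics/k29.png',cv2.resize(cv2.imread('pics/s29.png')[100:190,220:340],(600,450),interpolation=cv2.INTER_NEAREST))
E
```

```text
t 30.55 pos [ 0.5602 -0.1137 -0.0059] dock [-128.9  -82.9] z -0.0059 toolx-rel-dock 20.3 F [-1.6 -1.3  0.5] Fdockx -1.8 w 0.00
0.05 [0.02 0.14 0.  ]
0 [ 0.32  0.13 -0.05]
-0.05 [ 0.62  0.13 -0.1 ]
-0.1 [ 0.93  0.15 -0.16]
50 [-107.67085899  -44.9118862 ] [ 0.57599286 -0.0731318   0.02305698]
```

View pics/k29.png

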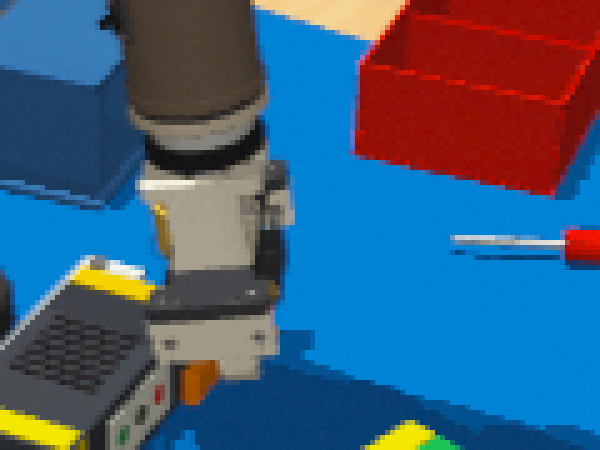

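The keeper is nearly shut, with its near face at the tip at dock x about -107.7 against -106 when shut. Easing it onto its stop.

Call:
arm_command(deltas=[{"xyz": [0.15, 0.05, -0.02], "turn": 0, "jaw": 255}, {"xyz": [0.3, 0.1, -0.04], "turn": 0, "jaw": 255}, {"xyz": [0.4, 0.14, -0.06], "turn": 0, "jaw": 255}, {"xyz": [0.5, 0.17, -0.08], "turn": 0, "jaw": 255}, {"xyz": [0.55, 0.2, -0.1], "turn": 0, "jaw": 255}])

```text
clock: 31.02
position: [0.5608, -0.1137, -0.0063]
ee_rot: [-3.026, -0.749, 0.297]
force: [-16.9, -0.7, 10.9]
width: 0.003
```

```bash
python3 - <<'E'
from kp import *
s,T,a=state()
E
```

```text
t 31.02 pos [ 0.5608 -0.1137 -0.0063] dock [-128.3  -83.1] z -0.0063 toolx-rel-dock 20.2 F [-16.9  -0.7  10.9] Fdockx -16.9 w 0.00
```

The keeper is hard on its stop, stalled at about 17 N. Retreating to look.

Call:
arm_command(deltas=[{"xyz": [-1.5, -0.5, 0], "turn": 0, "jaw": 255}, {"xyz": [-3.5, -1.3, -1], "turn": 0, "jaw": 255}, {"xyz": [-6, -2.2, -4], "turn": 0, "jaw": 255}, {"xyz": [-8, -3, -7], "turn": 0, "jaw": 255}, {"xyz": [-10, -3.6, -10], "turn": 0, "jaw": 255}])

```text
clock: 31.43
position: [0.4749, -0.1242, 0.1131]
ee_rot: [-3.025, -0.749, 0.297]
force: [0.9, 0.4, 1.7]
width: 0.005
```

Call:
arm_command(deltas=[{"xyz": [-1, 3.8, 0], "turn": 0, "jaw": 255}, {"xyz": [-2, 7.6, 0], "turn": 0, "jaw": 255}, {"xyz": [-3, 11.2, 0], "turn": 0, "jaw": 255}, {"xyz": [-4, 14.8, 0], "turn": 0, "jaw": 255}, {"xyz": [-5, 18.4, 0], "turn": 0, "jaw": 255}])

```text
clock: 31.85
position: [0.517, -0.3122, 0.1123]
ee_rot: [-3.026, -0.749, 0.295]
force: [1.0, -0.1, -0.4]
width: 0.005
```

```bash
python3 - <<'E'
from kp import *
s,T,a=state()
d,o=box('t30'); print('keep',o.get('keeprect'),'dock',o['dockrect']); 
if 'keepW' in o:
    q=todock(o['keepW'])*1000; b=todock(cv2.boxPoints(o['keeprect'])/1000)*1000; print(b.round(1).tolist())
    c=q[q[:,1]>-135]; print('bar slope',np.polyfit(c[:,1],c[:,0],1),c.min(0),c.max(0))
snap('side','s30')
cv2.imwrite('pics/k30.png',np.hstack([cv2.resize(cv2.imread('pics/t30.png')[105:225,180:370],(400,253)),cv2.resize(cv2.imread('pics/s30.png')[110:230,160:350],(400,253))]))
E
```

```text
t 31.85 pos [ 0.517  -0.3122  0.1123] dock [-198.9 -273.6] z 0.1123 toolx-rel-dock 20.2 F [ 1.  -0.1 -0.4] Fdockx 1.0 w 0.00
stripes: centre dock [-46.1   0.8] relyaw -0.22 sep 165.4 [257, 257]
rect centre dock [-45.7   1.7] [ 91.4 189.2] ang 8.12
corners dock [[-91.8, 96.1], [-91.0, -93.1], [0.4, -92.7], [-0.4, 96.5]]
keep ((593.4147338867188, -135.49960327148438), (21.487468719482422, 114.69933319091797), 2.9425854682922363) dock ((678.2059326171875, -13.617584228515625), (43.63993835449219, 298.78240966796875), 7.910383701324463)
[[-104.7, -51.0], [-114.6, -165.3], [-93.2, -167.1], [-83.3, -52.9]]
bar slope [ 7.80561681e-03 -1.00373806e+02] [-106.7777909  -134.74546503] [-94.5328275 -51.088024 ]
```

View pics/k30.png

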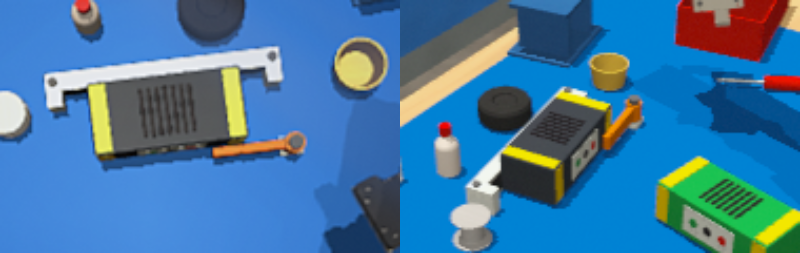

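View pics/t30.png

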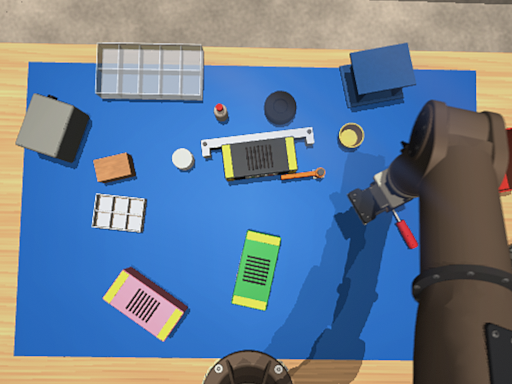

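The top view shows the transformer on the bar between the ears, with the keeper shut behind it from (283,177) to (321,173). The neighbouring objects are where they started and the gripper is clear. Handing in.

```bash
python3 -c "
from cell import sign_off
print(sign_off())"
```

```text
the job is handed in; nothing more can be done
None
```

I walked the transformer up to the stop bar with alternating pushes on its two near corners, then swung the keeper shut and handed in at about 32 s. I believe it is done as asked; no verdict came back.

**Last checks**
- **Transformer position:** its centre measured x -45.7 mm and y +1.7 mm in the dock's frame; home is x -45 mm. Its yaw was within about 0.3° of the dock, and the two methods disagreed in sign (+0.25° from the outline, -0.22° from the stripes). This is at the roughly 1 mm limit of the cameras.
- **Contact with the bar:** the left corner did not move under a 22 N push, so it is against the bar. The right corner still crept about 0.7 mm at 19.6 N. I pushed it once more without reading the force; afterwards the picture showed no gap.
- **Push force:** the highest total I read was 22.4 N against the 25 N limit. Force was read only between moves, so short peaks in between were not seen.
- **Keeper:** it lies along the dock's y to within 0.01 rad and held firm on its stop at about 17 N (20 N in total). The transformer measured the same before and after I shut it.
- **Other objects:** by eye in the pictures they did not move. The screwdriver's tip was partly hidden under the gripper in the last top view.

**What went wrong on the way**
- **Keeper:** my first sweep passed over it without touching. The closed fingertips end about 30 mm above the reported tool point. I went back lower and the second sweep worked.
- **Tool tilt:** the tool leaned back by about 10° over the loaded pushes, and I could not correct that with this interface.

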